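Set a metering valve and lock it with its jam nut

TASK

Turn the valve's black bar head clockwise until its white pointer stands at the red mark on the flange. Then run the brass hexagon jam nut below it down clockwise until you feel it seat, and tighten it gently just about 12 degrees past that point, which drags the washer's blue tab as far ahead of the pointer; more would ruin the washer, less would not lock it, and the pointer must stay at the mark. Let go and leave the small things around the valve where they stand.

Things in the scene. Friction and masses are not known exactly. Their poses are not given: they have to be found in the camera images.
- valve: bench metering valve, fixed to the desk: grey flange 116 mm across, 12 mm thick, on it a round steel body 32 mm across whose top is 45 mm above the desk, with two low brass hose barbs (below 34 mm height). Origin on the valve's upright axis at desk height; the red mark lies on its -x side
- mark (a point): outer part of the red mark on the flange, 50 mm from the valve's axis, 13 mm above the desk
- adjuster (a joint): angle of the bar head and its spindle: 0 with the pointer at the red mark, growing clockwise seen from above; starts between -1.2 and -0.5 rad, stops at +-1.6. Turns stiffly (about 0.5 N m), stays where it is left, neither rises nor sinks. While the jam nut is loose, nut and washer ride round with it. Tightened over 0.5 rad past seating, the nut drags it along
- pointer_head (a point): on the valve's axis in the black bar head, 95 mm above the desk; x axis = the pointer's direction, z up. The bar is 28 mm long (along x), 10 mm wide, 22 mm tall (83 to 105 mm above the desk), with a white stripe on its pointer end; below it a 15 mm spindle. Fingertips on the bar should stay 78 mm or more above the desk, clear of the nut
- jam_nut: brass hexagon jam nut below the bar head, 40 mm across flats, 46 mm across corners, 28 mm tall; origin on its axis at its underside, z up. Flats face its +x and -x: pads may close along its x axis, or that turned by multiples of 60 degrees. The washer's blue tab stands in line with the pointer until the nut seats, then is dragged clockwise with the nut and stays there
- spare_eyepiece: black eyepiece, 34 mm across, 43 mm tall, loose bystander; origin at the centre of its underside
- objective_can: small canister with black screw lid, 34 mm across, 56 mm tall, loose bystander; origin at the centre of its underside
- slide_packet: small white and teal carton, 29x78x23 mm, lying loose, bystander; origin at the centre of its underside
- nut_grip (a point): on the nut's axis, 21 mm above its underside, a good height for the middle of the pads. Fingertips should stay 49 mm or more above the desk, clear of the thin washer under the nut with its blue tab (tab 6 mm wide, ends 33 mm from the axis, 45 to 47 mm above the desk). The bar head above is narrower than the nut: open fingers pass on both sides of it down to the nut
- nut_seat (a point): point on the axis where the nut's underside first seats, 47 mm above the desk. Clockwise lowers the nut 0.8 mm per rad (5 mm lead). It starts 1.4 to 2.7 rad (1.1 to 2.2 mm) short of seating; where its flats stand when it seats differs each time. It runs freely (0.02 N m); at seating the torque jumps to 0.2 N m, then rises 0.3 N m per rad

How it is judged:
By the outcome, as a careful person would: the job done as asked, in the order asked, and still so for the second after the job is handed in, with the robot touching nothing.
It also fails if it takes over 72 s, if anything falls off the work surface, if the arm or the gripper's body presses on something with over 40 N, if the wrist force passes 120 N, or if a joint passes its speed limit or range.

ROBOT

A 6-joint arm with a two-finger parallel gripper is mounted at the origin on a cart in front of the work surface, level with it; the furniture and walls round the work are solid. World frame = base frame: x ahead of the robot, y to its left, z up, the work surface at z = 0. Lengths are in m, angles in rad, forces in N, time in s.
With the tool pointing down it reaches from about 0.325 to 0.9 m from the base axis. Payload 3.5 kg.
Tool frame: the origin (TCP) lies between the finger pads; the fingertips stand 14 mm ahead of it and the grasp point (between the pads) lies 5 mm behind it; z points along the fingers, y is the line along which they close (so a half turn about z gives the same grasp; the last joint's range is limited). The gripper opens to 85 mm and grips with 20 to 120 N. Pads are 22 mm wide; open, the fingers measure 114 mm over their backs; the gripper's body (76 mm by 85 mm) begins 54 mm behind the grasp point. The pads swing forward as they close: fully open they stand 13 mm farther back than shut.
Start: joints at [1.097, 0.276, -0.026, 1.268, 0, 1.467], TCP at [0.226, 0.583, 0.219] pointing down, gripper open.
Joint ranges: [-3.12, 3.12], [-0.85, 1.88], [-1.08, 1.24], [-1.95, 2.15], [-1.57, 1.53], [-3.14, 3.14]. Speed limits (rad/s): [2.57, 2.57, 3.14, 3.14, 3.14, 3.14].

INTERFACE

Orientations are given as a unit quaternion [w, x, y, z].
In Python, from station import sensors, camera, close_job gives the robot as it stands.
- The arm moves only by the tool jog_arm, never from a script. Its argument "deltas" is one flat list of numbers, 6 for each row, row after row: the shift along the world's x, y, z normalised to -1 to 1, where 1 is 0.15 m, then the turn, a rotation vector about the world's x, y, z normalised to -1 to 1, where 1 is 0.5 rad. In form: [dx, dy, dz, rx, ry, rz, dx, dy, dz, rx, ry, rz, ...]. A call has 1 to 5 rows; each row is the pose to reach, as a shift and turn from the pose commanded when the call began; what a row does not reach only later rows make up. A row lasts 1/12 s, in which the tool goes at most 41.7 mm and 7.16 degrees, less where a joint would pass 70% of its speed; a pose out of reach is approached as far as the arm can. A call with a number of a shift or a turn outside -1 to 1 is refused whole. A call with a gripper value outside its range is refused whole. "grip" is the gripper's target within -1 to 1 (shut at 1, half-way at 0, fully open at -1), set as the call begins (left out, the last holds). The fingers move at their own pace and stop on an object; "force" is the grip in N (left out, the last holds). Time passes only in rows, so rows that repeat a pose let the fingers close. It gives the time, the measured TCP pose, the force, the opening and the grip force at its end, in the units of the state.
- sensors.state(): the state, without advancing time (a new reading comes with each control period).
- camera(name): name is "scene" or "top"; returns a dict with "img" (480x640x3 uint8, red, green, blue), "camera_matrix" (3x3 intrinsics, pixels), "rvec" (rotation vector, rad) and "tvec" (3), from world to camera coordinates, as OpenCV has them. Camera axes: x right, y down, z forward; pixel columns grow to the right and rows downward; lengths in m; the calibration is good to about 2 mm. A picture is of the moment at which its call begins. There is no depth.
- close_job(): hands the job in; it is judged then, once.
The state is a dict: "t": time; "q": joint angles; "qvel": joint speeds; "joint_efforts": joint torques, N m; "eef_pos": TCP position; "ee_rot": TCP orientation; "force": force on the tool from outside, world axes, zero at the start; "wrist_torque": the same for the moment, N m; "finger_gap": finger opening in m; "gripper_force": force on a finger pad.
Only numpy, scipy, OpenCV 4.12 (cv2) and the standard library are available. Lean on these libraries where they do the work, as an engineer would, in place of code of your own. Each camera call takes 0.05 s, during which the arm holds its last target. There are 200 camera calls.

## Working session

There is one attempt and no reset: what is moved stays moved. The work goes in short steps, Python scripts to look and compute and a tool call to move; the robot and the scene stay as the last step left them, time stands still between calls to the robot, and variables do not carry over. Pictures are saved under pics/ and viewed, at most 10 in all, crops included, and the job is handed in when it is done.

Besides the shell and the picture viewer there is one more tool, called after ">>>" by a JSON object that holds its "method" and its "body", one argument or row to a line. jog_arm: Moves the arm, as the interface text tells. Its arguments: {"type":"object","properties":{"deltas":{"type":"array","items":{"type":"number","minimum":-1,"maximum":1}},"grip":{"type":"number"},"force":{"type":"number"}},"required":["deltas"]}

```bash
mkdir -p pics; ls; python3 - <<'E'
from station import sensors, camera
import cv2
print(sensors.state())
for n in("scene","top"):
    c=camera(n);cv2.imwrite(f"pics/{n}0.png",c["img"][:,:,::-1]);print(c["camera_matrix"],c["rvec"],c["tvec"])
E
```

```text
pics
{'t': 0.0, 'q': array([ 1.09658554e+00,  2.77163982e-01, -2.78838046e-02,  1.26796636e+00,
       -1.87221473e-05,  1.46743612e+00]), 'qvel': array([-0.00112063, -0.00140283, -0.00062049, -0.00014973,  0.00121258,
        0.00120413]), 'joint_efforts': array([-1.14392296e-03, -4.45513666e+01,  2.95199668e+01,  1.64906558e-02,
       -1.78289069e-04, -1.25661924e-06]), 'eef_pos': array([0.22613312, 0.58180728, 0.21823909]), 'ee_rot': array([-3.06830590e-04,  1.84364429e-01,  9.82857328e-01, -1.06565483e-03]), 'force': array([-0.32498528, -0.1983077 , -0.09030932]), 'wrist_torque': array([ 0.0018573 ,  0.01502156, -0.06347626]), 'gripper_force': 0.0, 'finger_gap': 0.08569723902757856}
[[443.65560004   0.         321.95200538]
 [  0.         443.65560004 243.26560291]
 [  0.           0.           1.        ]] [ 0.99922856 -2.43574273  1.02621328] [0.32804498 0.26848896 0.67216275]
[[571.03353321   0.         307.744185  ]
 [  0.         571.03353321 240.47181006]
 [  0.           0.           1.        ]] [ 2.09441575 -2.1321836   0.18668073] [0.01930963 0.43080798 0.86120284]
```

View pics/scene0.png

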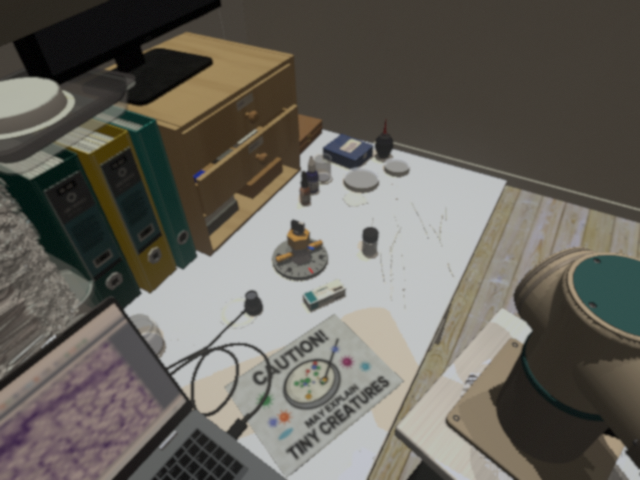

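View pics/top0.png

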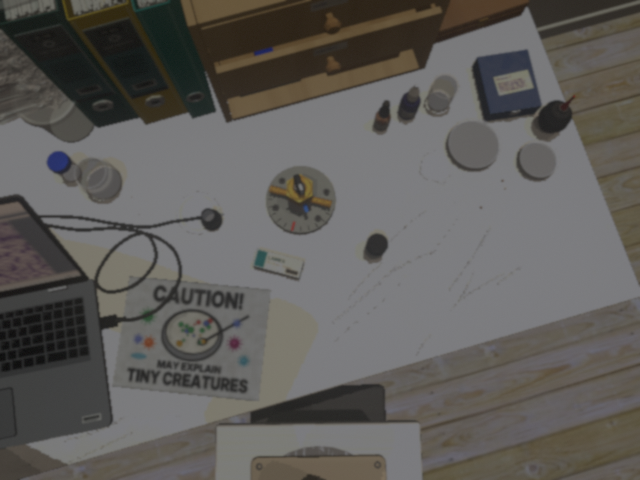

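The top view shows the flange at about (301,199), the red mark at (293,227) and the blue tab at (306,210). The eyepiece is at (210,218), the can at (376,245) and the packet at (279,263). Next I'll measure these and enlarge the valve.

```bash
cat > h.py <<'E'
import numpy as np, cv2
from station import sensors, camera
def ray(c,uv):
    R=cv2.Rodrigues(np.array(c["rvec"]))[0]; C=-R.T@np.ravel(c["tvec"])
    d=R.T@np.linalg.inv(c["camera_matrix"])@np.array([uv[0],uv[1],1.]); return C,d
def onz(c,uv,z):
    C,d=ray(c,uv); return C+d*(z-C[2])/d[2]
def tri(c1,u1,c2,u2):
    A=np.zeros((3,3));b=np.zeros(3)
    for c,u in((c1,u1),(c2,u2)):
        C,d=ray(c,u);d=d/np.linalg.norm(d);P=np.eye(3)-np.outer(d,d);A+=P;b+=P@C
    return np.linalg.solve(A,b)
def proj(c,p): return cv2.projectPoints(np.array([p],float),np.array(c["rvec"]),np.array(c["tvec"]),c["camera_matrix"],None)[0].ravel()
def avg(n,k=3):
    c=camera(n); c["img"]=np.mean([c["img"]]+[camera(n)["img"] for _ in range(k-1)],0).astype(np.uint8); return c
def crop(c,x0,y0,w,h,s,gain=1.7): return cv2.resize(cv2.convertScaleAbs(c["img"][y0:y0+h,x0:x0+w,::-1],alpha=gain),None,fx=s,fy=s,interpolation=cv2.INTER_CUBIC)
E
python3 - <<'E'
from h import *
t=camera("top");s=camera("scene")
cv2.imwrite("pics/a.png",np.hstack([crop(t,256,154,90,90,4.4),crop(s,262,205,80,80,4.95)]))
def cen(c,m,box):
    x0,y0,x1,y1=box;M=m[y0:y1,x0:x1];y,x=np.nonzero(M);return (x.mean()+x0,y.mean()+y0,len(x))
for c,box in((t,(256,154,346,244)),(s,(262,205,342,285))):
    i=c["img"].astype(int);r,g,b=i[...,0],i[...,1],i[...,2]
    print("red",cen(c,(r>1.6*g)&(r>1.6*b)&(r>70),box),"blue",cen(c,(b>1.4*r)&(b>1.2*g)&(b>50),box))
    x0,y0,x1,y1=box
i=t["img"].astype(int)
# flange: dark vs white desk -> ellipse fit
g=cv2.cvtColor(t["img"],cv2.COLOR_RGB2GRAY)
m=((g<95)*255).astype(np.uint8)[150:250,250:350]
cn=max(cv2.findContours(m,0,1)[0],key=cv2.contourArea)
e=cv2.fitEllipse(cv2.convexHull(cn));print(e,"desk gray",g[240,330])
print(onz(t,(e[0][0]+250,e[0][1]+150),.012))
E
```

```text
red (np.float64(292.75), np.float64(225.58333333333331), 12) blue (np.float64(305.4848484848485), np.float64(207.87878787878788), 33)
red (np.float64(310.5), np.float64(270.3), 10) blue (np.float64(310.84615384615387), np.float64(247.84615384615384), 13)
((50.20441436767578, 51.136085510253906), (66.79607391357422, 67.65859985351562), 103.2982406616211) desk gray 125
[0.50346757 0.02345034 0.012     ]
```

View pics/a.png

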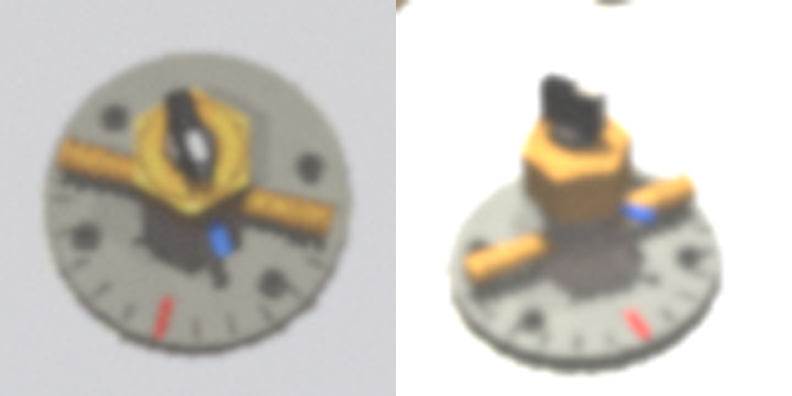

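The crop shows the hexagon nut, the bar with its white end pointing down and right, the blue tab at crop (220,240), and the red mark at crop (163,318).

```bash
python3 - <<'E'
from h import *
t=avg("top");s=avg("scene")
def cen(m,box):
    x0,y0,x1,y1=box;y,x=np.nonzero(m[y0:y1,x0:x1]);return (x.mean()+x0,y.mean()+y0),len(x)
P={}
for n,c,box in(("t",t,(256,154,346,244)),("s",s,(262,205,342,285))):
    i=c["img"].astype(int);r,g,b=i[...,0],i[...,1],i[...,2]
    P[n]=[cen((r>1.3*g)&(r>1.5*b)&(r-g>22)&(g-b<14),box),cen((b>1.3*r)&(b>1.15*g)&(b>50),box)]
print(P)
red=onz(t,P["t"][0][0],.0125);tab=onz(t,P["t"][1][0],.046)
print("red",red,onz(s,P["s"][0][0],.0125),tri(t,P["t"][0][0],s,P["s"][0][0]))
print("tab",tab,onz(s,P["s"][1][0],.046),tri(t,P["t"][1][0],s,P["s"][1][0]))
# flange in both, threshold on grey-white
for c,box in((t,(255,155,347,245)),(s,(262,225,342,290))):
    x0,y0,x1,y1=box;g=cv2.cvtColor(c["img"],cv2.COLOR_RGB2GRAY)[y0:y1,x0:x1]
    th,_=cv2.threshold(g,0,255,cv2.THRESH_OTSU);m=((g<th+5)*255).astype(np.uint8)
    cn=max(cv2.findContours(m,0,1)[0],key=cv2.contourArea)
    h=cv2.convexHull(cn)[:,0]+[x0,y0]
    W=np.array([onz(c,p,.006) for p in h]);(cx,cy),r=cv2.minEnclosingCircle(W[:,:2].astype(np.float32))
    A=np.c_[2*W[:,:2],np.ones(len(W))];q=np.linalg.lstsq(A,(W[:,:2]**2).sum(1),rcond=None)[0]
    print(th,"circle",cx,cy,r,"lsq",q[:2],np.sqrt(q[2]+q[0]**2+q[1]**2))
    for nm,p in(("red",red),("tab",tab)):
        d=p[:2]-q[:2];print(nm,np.hypot(*d),np.degrees(np.arctan2(d[1],d[0])))
# white stripe in top
for c,box in((t,(285,170,315,200)),(s,(285,215,320,240))):
    i=c["img"].astype(int);x0,y0,x1,y1=box;j=i[y0:y1,x0:x1];print((j.min(2)).max());
    m=j.min(2)>0.8*j.min(2).max();y,x=np.nonzero(m);u=(x.mean()+x0,y.mean()+y0);print("white",u,m.sum(),onz(c,u,.105))
# bystanders rough
for nm,u,z in(("eye",(210,218),.02),("can",(376,245),.03),("pkt",(279,263),.012)):print(nm,onz(t,u,z))
print(sensors.state()["t"])
E
```

```text
{'t': [((np.float64(292.47826086956525), np.float64(225.8695652173913)), 23), ((np.float64(305.390243902439), np.float64(208.02439024390245)), 41)], 's': [((np.float64(310.5), np.float64(270.0)), 14), ((np.float64(310.8125), np.float64(247.9375)), 16)]}
red [0.4616685  0.03669849 0.0125    ] [0.46262778 0.03366971 0.0125    ] [0.46040657 0.03626225 0.01637177]
tab [0.48289052 0.01443915 0.046     ] [0.4820945  0.01243366 0.046     ] [0.48173251 0.01390041 0.04759493]
103.0 circle 0.5073038339614868 0.023827586323022842 0.06007160618901253 lsq [0.50721488 0.02339715] 0.05908080023966487
red 0.04744890030687825 163.7201139150419
tab 0.025921426525455645 -159.7826265683469
143.0 circle 0.5265383720397949 0.010567611083388329 0.08473798632621765 lsq [0.5195679  0.01100961] 0.06924092880714118
red 0.06334238483814292 156.07403794712118
tab 0.03683736774566965 174.65806237725673
114
white (np.float64(299.6111111111111), np.float64(185.88888888888889)) 18 [0.50217464 0.02151707 0.105     ]
192
white (np.float64(305.15737051792826), np.float64(223.9780876494024)) 502 [0.4921569  0.01489019 0.105     ]
eye [0.47590543 0.17133568 0.02      ]
can [ 0.42385384 -0.09703534  0.03      ]
pkt [0.40052491 0.05928708 0.012     ]
0.5
```

The axis is at about (0.507, 0.023), the mark bears 164° and the tab/pointer about 200°. That calls for about 36.5° clockwise, which is plausible. I'll raise first, then travel over.

>>> {"method": "jog_arm", "body": {
  "deltas": [0,0,0.8,0,0,0,0,0,0.8,0,0,0,0,0,0.8,0,0,0,0,0,0.8,0,0,0],
  "grip": -1
}}

```text
t: 0.83
eef_pos: [0.2282, 0.5858, 0.3491]
ee_rot: [0.002, 0.184, 0.983, 0.007]
force: [0.1, 1.5, 1.8]
finger_gap: 0.0855
gripper_force: 0.0
```

>>> {"method": "jog_arm", "body": {
  "deltas": [0.47,-0.93,0,0,0,0.72,0.47,-0.93,0,0,0,0.72,0.47,-0.93,0,0,0,0.72,0.47,-0.93,0,0,0,0.72,0.47,-0.93,0,0,0,0.72]
}}

```text
t: 1.25
eef_pos: [0.2987, 0.4387, 0.3399]
ee_rot: [0.001, 0.008, 1.0, -0.001]
force: [-0.2, 0.7, 0.6]
finger_gap: 0.0856
gripper_force: 0.0
```

>>> {"method": "jog_arm", "body": {
  "deltas": [0.47,-0.93,0,0,0,0.72,0.47,-0.93,0,0,0,0.72,0.47,-0.93,0,0,0,0.72,0.47,-0.93,0,0,0,0.72,0.47,-0.93,0,0,0,0.72]
}}

```text
t: 1.67
eef_pos: [0.3697, 0.2991, 0.3396]
ee_rot: [0.001, -0.171, 0.985, -0.001]
force: [-0.2, 0.5, -0.2]
finger_gap: 0.0856
gripper_force: 0.0
```

>>> {"method": "jog_arm", "body": {
  "deltas": [0.47,-0.93,0,0,0,0,0.47,-0.93,0,0,0,0,0.47,-0.93,0,0,0,0,0.47,-0.93,0,0,0,0,0.47,-0.93,0,0,0,0]
}}

```text
t: 2.08
eef_pos: [0.4404, 0.1604, 0.3393]
ee_rot: [0.001, -0.171, 0.985, -0.001]
force: [-0.2, 0.6, 0.6]
finger_gap: 0.0854
gripper_force: 0.0
```

>>> {"method": "jog_arm", "body": {
  "deltas": [0.47,-0.93,0,0,0,0,0.47,-0.93,0,0,0,0,0.47,-0.93,0,0,0,0,0.47,-0.93,0,0,0,0,0.47,-0.93,0,0,0,0]
}}

```text
t: 2.5
eef_pos: [0.5111, 0.0209, 0.3388]
ee_rot: [0.001, -0.171, 0.985, -0.001]
force: [-0.2, 0.2, -0.2]
finger_gap: 0.0854
gripper_force: 0.0
```

>>> {"method": "jog_arm", "body": {
  "deltas": [-0.027,0.017,-0.93,0,0,0,-0.027,0.017,-0.93,0,0,0,-0.027,0.017,-0.93,0,0,0,-0.027,0.017,-0.93,0,0,0,-0.027,0.017,-0.93,0,0,0]
}}

```text
t: 2.92
eef_pos: [0.4998, 0.0286, 0.1946]
ee_rot: [-0.005, -0.174, 0.985, 0.002]
force: [-1.5, -0.5, -0.1]
finger_gap: 0.0852
gripper_force: 0.0
```

```bash
python3 - <<'E'
from h import *
t=camera("top");s=camera("scene")
cv2.imwrite("pics/b.png",np.hstack([crop(t,246,134,110,110,3.6),crop(s,242,165,110,110,3.6,1.3)]))
for n,c in(("t",t),("s",s)):
    for z in(.105,.075,.046): print(n,z,proj(c,(.507,.0235,z)))
E
```

```text
t 0.105 [298.24455298 182.81317766]
t 0.075 [298.90057232 188.42495755]
t 0.046 [299.49451294 193.50569818]
s 0.105 [296.57493266 222.56499076]
s 0.075 [297.44533759 234.06656272]
s 0.046 [298.24811756 244.67453507]
```

View pics/b.png

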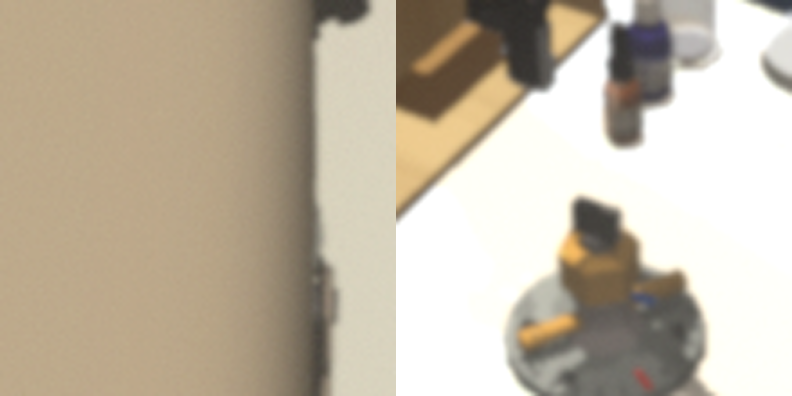

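The top view is blocked by the arm. In the scene view the bar top is at about (298,223), against a predicted (297,223), so the axis agrees. I'll hold, then check the settled pose.

>>> {"method": "jog_arm", "body": {
  "deltas": [0,0,0,0,0,0,0,0,0,0,0,0]
}}

```text
t: 3.18
eef_pos: [0.5065, 0.0273, 0.2025]
ee_rot: [0.002, -0.174, 0.985, -0.001]
force: [0.2, 0.1, -0.8]
finger_gap: 0.0855
gripper_force: 0.0
```

>>> {"method": "jog_arm", "body": {
  "deltas": [0,-0.023,-0.25,0,0,0,0,-0.023,-0.45,0,0,0,0,-0.023,-0.6,0,0,0,0,-0.023,-0.7,0,0,0,0,-0.023,-0.7,0,0,0]
}}

```text
t: 3.6
eef_pos: [0.503, 0.0238, 0.0932]
ee_rot: [-0.002, -0.174, 0.985, 0.001]
force: [-0.5, 0.4, 0.6]
finger_gap: 0.0857
gripper_force: 0.0
```

>>> {"method": "jog_arm", "body": {
  "deltas": [0,0,0,0,0,0,0,0,0,0,0,0]
}}

```text
t: 3.77
eef_pos: [0.5065, 0.0235, 0.097]
ee_rot: [0.002, -0.174, 0.985, -0.0]
force: [-0.3, 0.7, 0.7]
finger_gap: 0.0854
gripper_force: 0.0
```

>>> {"method": "jog_arm", "body": {
  "deltas": [0,0,-0.02,0,0,0,0,0,-0.02,0,0,0,0,0,-0.02,0,0,0,0,0,-0.02,0,0,0,0,0,-0.02,0,0,0],
  "grip": 1,
  "force": 30
}}

```text
t: 4.18
eef_pos: [0.5047, 0.0236, 0.0923]
ee_rot: [0.0, -0.174, 0.985, -0.0]
force: [-0.5, -1.2, 0.4]
finger_gap: 0.0254
gripper_force: 0.0
```

>>> {"method": "jog_arm", "body": {
  "deltas": [0,0,0,0,0,0,0,0,0,0,0,0,0,0,0,0,0,0,0,0,0,0,0,0,0,0,0,0,0,0]
}}

```text
t: 4.6
eef_pos: [0.5059, 0.0203, 0.0925]
ee_rot: [0.001, -0.173, 0.985, -0.004]
force: [2.1, -8.4, -0.8]
finger_gap: 0.0074
gripper_force: 29.3
```

```bash
python3 -c "
from station import sensors;print(sensors.state())"
```

```text
{'t': 4.6, 'q': array([-0.08296604,  0.17107807, -0.44671585,  0.94981437, -0.00776379,
       -0.43041963]), 'qvel': array([-1.09641712e-03, -1.59026122e-03,  7.66461562e-04, -8.08260228e-04,
        7.74944465e-04, -4.95927725e-06]), 'joint_efforts': array([ 4.30165574e+00, -3.48822749e+01,  2.42155945e+01,  8.89257509e-01,
        2.34669931e+00, -2.43996206e-02]), 'eef_pos': array([0.5059264 , 0.02029004, 0.09248302]), 'ee_rot': array([ 5.56234417e-04, -1.72846623e-01,  9.84939813e-01, -4.15938094e-03]), 'force': array([ 2.07175804, -8.36027154, -0.75070931]), 'wrist_torque': array([-1.79406132, -0.38813931, -0.05391917]), 'gripper_force': 29.27570879459381, 'finger_gap': 0.007415835050011864}
```

The grip has the bar. It pulled the tool 3.5 mm along the closing line, so the true axis is near y=0.020. I'll recentre, then turn about 36° clockwise.

>>> {"method": "jog_arm", "body": {
  "deltas": [0.008,-0.022,0,0,0,0,0.008,-0.022,0,0,0,0],
  "force": 60
}}

```text
t: 4.77
eef_pos: [0.506, 0.02, 0.0924]
ee_rot: [0.0, -0.173, 0.985, 0.0]
force: [-0.4, -0.7, 4.1]
finger_gap: 0.0047
gripper_force: 58.9
```

>>> {"method": "jog_arm", "body": {
  "deltas": [0,0,0,0,0,-0.13,0,0,0,0,0,-0.26,0,0,0,0,0,-0.39,0,0,0,0,0,-0.52,0,0,0,0,0,-0.64]
}}

```text
t: 5.18
eef_pos: [0.507, 0.0203, 0.0931]
ee_rot: [0.001, -0.013, 1.0, -0.0]
force: [-0.1, 0.1, 4.8]
finger_gap: -0.0001
gripper_force: 2.7
```

>>> {"method": "jog_arm", "body": {
  "deltas": [0,0,0,0,0,-0.13,0,0,0,0,0,-0.26,0,0,0,0,0,-0.39,0,0,0,0,0,-0.52,0,0,0,0,0,-0.6]
}}

```text
t: 5.6
eef_pos: [0.507, 0.0205, 0.0931]
ee_rot: [0.001, 0.136, 0.991, 0.0]
force: [-0.0, -0.4, 5.8]
finger_gap: 0.0001
gripper_force: 2.6
```

>>> {"method": "jog_arm", "body": {
  "deltas": [0,0,0,0,0,0,0,0,0,0,0,0,0,0,0,0,0,0]
}}

```text
t: 5.85
eef_pos: [0.507, 0.0205, 0.0931]
ee_rot: [0.001, 0.135, 0.991, 0.0]
force: [-0.4, 0.6, 4.4]
finger_gap: -0.0002
gripper_force: 2.6
```

```bash
python3 - <<'E'
from h import *
S=sensors.state();print({k:np.round(S[k],4) for k in("t","q","eef_pos","ee_rot","force","wrist_torque","finger_gap")})
q=S["ee_rot"];print("psi",2*np.degrees(np.arctan2(q[2],q[1]))-90)
s=camera("scene");cv2.imwrite("pics/c.png",crop(s,242,195,110,95,5,1.3))
E
```

```text
{'t': np.float64(5.85), 'q': array([-8.730e-02,  1.720e-01, -4.441e-01,  9.519e-01,  4.000e-04,
        1.832e-01]), 'eef_pos': array([0.507 , 0.0205, 0.0931]), 'ee_rot': array([1.400e-03, 1.348e-01, 9.909e-01, 3.000e-04]), 'force': array([-0.3739,  0.623 ,  4.4073]), 'wrist_torque': array([-0.0643, -0.0243, -0.0476]), 'finger_gap': np.float64(-0.0002)}
psi 74.50084178425396
```

View pics/c.png

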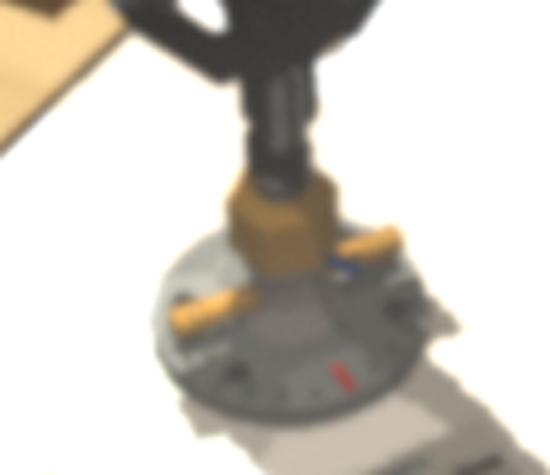

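The fingers shut completely (gap 0), so the bar slipped out, and the tab has not moved. I'll open up, back off sideways and look from the top.

>>> {"method": "jog_arm", "body": {
  "deltas": [0,0,0,0,0,0,0,0,0,0,0,0,0,0,0,0,0,0,0,0,0,0,0,0,0,0,0,0,0,0],
  "grip": -1
}}

```text
t: 6.32
eef_pos: [0.5049, 0.0204, 0.0913]
ee_rot: [-0.001, 0.135, 0.991, -0.0]
force: [0.2, -1.0, 0.6]
finger_gap: 0.0601
gripper_force: 0.0
```

```bash
python3 - <<'E'
from h import *
S=sensors.state();print({k:np.round(S[k],4) for k in("t","eef_pos","force","wrist_torque","finger_gap")})
s=camera("scene");t=camera("top")
print(ray(s,(0,0))[0],ray(t,(0,0))[0])
cv2.imwrite("pics/d.png",np.hstack([crop(s,252,175,90,100,5,1.8)]))
for p in((.507,.0205,.079),(.507,.0205,.105),(.507,.0205,.083)):print(proj(s,p),(proj(s,p)-[252,175])*5)
E
```

```text
{'t': np.float64(6.3167), 'eef_pos': array([0.5049, 0.0204, 0.0913]), 'force': array([ 0.2397, -1.0316,  0.5764]), 'wrist_torque': array([ 0.0529, -0.0383,  0.0023]), 'finger_gap': np.float64(0.0601)}
[0.01274066 0.4347213  0.66509974] [ 0.2586302  -0.00116047  0.92776494]
[298.45653018 231.82013539] [232.28265092 284.10067696]
[297.72490431 221.82215449] [228.62452156 234.11077247]
[298.34595203 230.30903756] [231.72976015 276.54518779]
```

View pics/d.png

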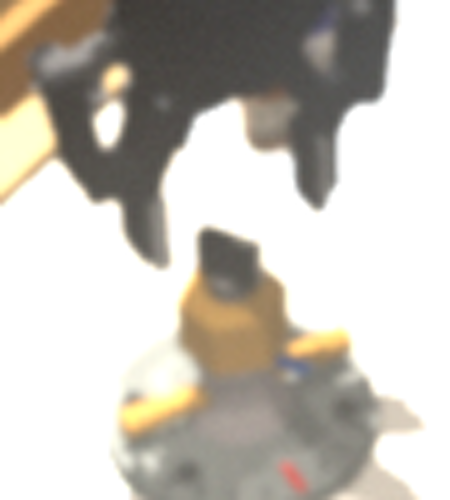

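Open fingertips appear at crop (155,265) and (318,205), visibly level with the bar's top. That is higher than the nominal geometry says, so I'll solve for their height.

```bash
python3 - <<'E'
from h import *
c=camera("scene");e=sensors.state()["eef_pos"];u=np.array([np.cos(np.radians(74.5)),np.sin(np.radians(74.5)),0])
print(e)
for px in((155,265),(318,205)):
    uv=(px[0]/5+252,px[1]/5+175);C,d=ray(c,uv)
    # e_xy + k*u + z*ez = C + t*d
    A=np.c_[u,[0,0,1],-d];r=np.linalg.lstsq(A,C-np.array([e[0],e[1],0]),rcond=None)[0];print("side",r[0],"z",r[1])
E
```

```text
[0.50521199 0.02036416 0.09153583]
side 0.03280974304108636 z 0.10508099651673353
side -0.03764656563321928 z 0.10430132502283718
```

Either the fingertips are about 15 mm higher than expected or the tool sits farther out in x. One viewpoint can't separate the two, so I'll raise, take a picture, turn 90° and take another.

>>> {"method": "jog_arm", "body": {
  "deltas": [0,0,0.2,0,0,0,0,0,0.4,0,0,0,0,0,0.4,0,0,0,0,0,0.4,0,0,0,0,0,0.4,0,0,0]
}}

```text
t: 6.88
eef_pos: [0.5053, 0.0203, 0.1516]
ee_rot: [-0.0, 0.135, 0.991, -0.0]
force: [-0.4, -0.2, -0.9]
finger_gap: 0.0852
gripper_force: 0.0
```

```bash
python3 - <<'E'
from h import *
S=sensors.state();print(S["eef_pos"],S["finger_gap"],S["ee_rot"]);np.save("e1.npy",S["eef_pos"])
cv2.imwrite("pics/e1.png",crop(camera("scene"),242,140,100,110,4,1.8))
E
```

```text
[0.50534954 0.02030982 0.15160608] 0.08518541588961313 [-1.51579555e-04  1.35019540e-01  9.90842924e-01 -1.89079479e-05]
```

>>> {"method": "jog_arm", "body": {
  "deltas": [0,0,0,0,0,-0.2,0,0,0,0,0,-0.45,0,0,0,0,0,-0.7,0,0,0,0,0,-0.95,0,0,0,0,0,-1]
}}

```text
t: 7.35
eef_pos: [0.5042, 0.0204, 0.1502]
ee_rot: [-0.002, 0.377, 0.926, -0.001]
force: [-0.1, 0.8, -0.9]
finger_gap: 0.0854
gripper_force: 0.0
```

>>> {"method": "jog_arm", "body": {
  "deltas": [0,0,0,0,0,-0.2,0,0,0,0,0,-0.45,0,0,0,0,0,-0.7,0,0,0,0,0,-0.95,0,0,0,0,0,-1]
}}

```text
t: 7.77
eef_pos: [0.5047, 0.0204, 0.1507]
ee_rot: [-0.001, 0.594, 0.805, -0.001]
force: [-0.1, 0.9, -0.4]
finger_gap: 0.0853
gripper_force: 0.0
```

>>> {"method": "jog_arm", "body": {
  "deltas": [0,0,0,0,0,-0.2,0,0,0,0,0,-0.45,0,0,0,0,0,-0.7,0,0,0,0,0,-0.95,0,0,0,0,0,-1]
}}

```text
t: 8.18
eef_pos: [0.505, 0.0204, 0.1511]
ee_rot: [-0.001, 0.774, 0.633, -0.001]
force: [-0.3, -0.1, -0.5]
finger_gap: 0.085
gripper_force: 0.0
```

>>> {"method": "jog_arm", "body": {
  "deltas": [0,0,0,0,0,0,0,0,0,0,0,0]
}}

```text
t: 8.35
eef_pos: [0.5053, 0.0203, 0.1515]
ee_rot: [-0.0, 0.773, 0.635, -0.0]
force: [-0.1, 0.0, -0.2]
finger_gap: 0.0853
gripper_force: 0.0
```

```bash
python3 - <<'E'
from h import *
S=sensors.state();print(S["eef_pos"],S["finger_gap"],S["ee_rot"]);np.save("e2.npy",S["eef_pos"])
cv2.imwrite("pics/e.png",np.hstack([cv2.imread("pics/e1.png"),crop(camera("scene"),242,140,100,110,4,1.8)]))
E
```

```text
[0.50529376 0.02033119 0.15150623] 0.08530886838148291 [-2.83608520e-04  7.72888246e-01  6.34542027e-01 -3.09173057e-04]
```

View pics/e.png

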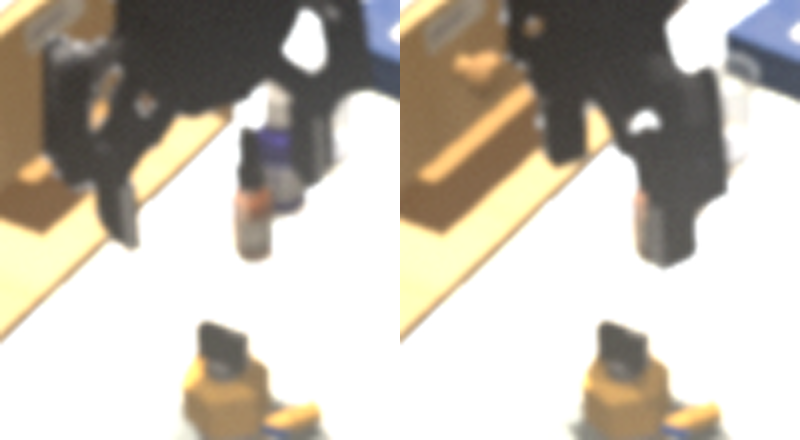

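On the left (ψ 74.5°) the tips are at (125,245) and (315,183). On the right (ψ -11°) they are at (665,262) and (565,160).

```bash
python3 - <<'E'
from h import *
c=camera("scene");e=np.load("e1.npy")
R=[]
for psi,pxs in((74.5,((121,240),(315,183))),(-11.2,((268,260),(165,160)))):
    u=np.array([np.cos(np.radians(psi)),np.sin(np.radians(psi)),0])
    for k,px in enumerate(pxs):
        uv=np.array((px[0]/4+242,px[1]/4+140))
        for_s=1 if (k==0)==(psi>0) else -1
        R.append((uv,u*for_s))
from scipy.optimize import least_squares
# common tip offset (dx,dy,tipz-z, half spacing)
f=lambda x:np.concatenate([proj(c,np.array([e[0]+x[0],e[1]+x[1],e[2]+x[2]])+s*x[3])-uv for uv,s in R])
r=least_squares(f,[0,0,0,.045]);print(r.x,r.fun)
E
```

```text
[-0.29797553  0.25063418  0.3204176   0.01855702] [ 0.41206786  0.64425335 -1.78128147 -1.35578366  1.31403046  0.82819561
 -0.03813992 -0.19381791]
```

```bash
python3 - <<'E'
from h import *
from scipy.optimize import least_squares
c=camera("scene");e=np.load("e1.npy");R=[]
for psi,pxs,sg in((74.5,((121,240),(315,183)),(1,-1)),(-11.2,((268,260),(165,160)),(-1,1))):
    u=np.array([np.cos(np.radians(psi)),np.sin(np.radians(psi)),0])
    for px,s in zip(pxs,sg): R.append((np.array((px[0]/4+242,px[1]/4+140)),u*s))
for h in(.0425,.0465,.05):
    f=lambda x:np.concatenate([proj(c,e+x+s*h)-uv for uv,s in R])
    r=least_squares(f,[0,0,0.]);print(h,r.x,np.round(r.fun,1))
print(proj(c,e+[0,0,.0]),proj(c,e+[0,0,-.014]))
print("mid pix",(R[0][0]+R[1][0])/2,(R[2][0]+R[3][0])/2)
E
```

```text
0.0425 [-0.04685204  0.03932237  0.07130338] [ 0.4  0.6 -1.8 -1.4  1.3  0.8 -0.  -0.2]
0.0465 [-0.00489846  0.00401987  0.02968547] [ 0.4  0.6 -1.8 -1.4  1.3  0.8 -0.  -0.2]
0.05 [ 0.03181093 -0.02686982 -0.00673019] [ 0.4  0.6 -1.8 -1.4  1.3  0.8 -0.  -0.2]
[297.0138741  203.14153433] [297.43583515 209.01281843]
mid pix [296.5   192.875] [296.125 192.5  ]
```

Both midpoints fall on one pixel (296,193), while the nominal tip would be at about (297,204). Along with the upward push while the shut tips rested on the bar, this puts the shut tips about 12 mm above the reported TCP. I'll use that offset and turn back to ψ=110.

>>> {"method": "jog_arm", "body": {
  "deltas": [0.011,0,0,0,0,0.25,0.011,0,0,0,0,0.5,0.011,0,0,0,0,0.75,0.011,0,0,0,0,1]
}}

```text
t: 8.83
eef_pos: [0.5073, 0.0203, 0.1519]
ee_rot: [0.0, 0.59, 0.807, 0.0]
force: [0.2, 0.5, 0.2]
finger_gap: 0.0857
gripper_force: 0.0
```

>>> {"method": "jog_arm", "body": {
  "deltas": [0,0,0,0,0,0.25,0,0,0,0,0,0.5,0,0,0,0,0,0.75,0,0,0,0,0,1]
}}

```text
t: 9.17
eef_pos: [0.5073, 0.0203, 0.1519]
ee_rot: [0.0, 0.372, 0.928, 0.0]
force: [0.4, 0.8, -0.4]
finger_gap: 0.0854
gripper_force: 0.0
```

>>> {"method": "jog_arm", "body": {
  "deltas": [0,0,0,0,0,0.25,0,0,0,0,0,0.5,0,0,0,0,0,0.75,0,0,0,0,0,1]
}}

```text
t: 9.5
eef_pos: [0.5073, 0.0203, 0.1519]
ee_rot: [0.0, 0.131, 0.991, 0.0]
force: [-0.8, 0.9, 0.2]
finger_gap: 0.0851
gripper_force: 0.0
```

>>> {"method": "jog_arm", "body": {
  "deltas": [0,0,0,0,0,0.25,0,0,0,0,0,0.5,0,0,0,0,0,0.75,0,0,0,0,0,1,0,0,0,0,0,1]
}}

```text
t: 9.92
eef_pos: [0.5073, 0.0203, 0.1519]
ee_rot: [0.0, -0.116, 0.993, -0.0]
force: [0.4, 0.1, -0.5]
finger_gap: 0.0851
gripper_force: 0.0
```

>>> {"method": "jog_arm", "body": {
  "deltas": [0,0,-0.15,0,0,0.23,0,0,-0.3,0,0,0.23,0,0,-0.4,0,0,0.23,0,0,-0.4,0,0,0.23,0,0,-0.4,0,0,0.23]
}}

```text
t: 10.33
eef_pos: [0.5064, 0.0204, 0.0913]
ee_rot: [-0.001, -0.171, 0.985, 0.0]
force: [0.0, -0.5, -0.2]
finger_gap: 0.0854
gripper_force: 0.0
```

```bash
python3 - <<'E'
from h import *
S=sensors.state();print(S["eef_pos"],S["ee_rot"],S["force"])
q=S["ee_rot"];print("psi",2*np.degrees(np.arctan2(q[2],q[1]))-90)
c=avg("scene");i=c["img"].astype(int);r,g,b=i[...,0],i[...,1],i[...,2];x0,y0,x1,y1=262,205,342,285
y,x=np.nonzero(((b>1.3*r)&(b>1.15*g)&(b>50))[y0:y1,x0:x1]);print(x.mean()+x0,y.mean()+y0,len(x))
E
```

```text
[0.50635106 0.02040701 0.09125218] [-1.11741395e-03 -1.70543519e-01  9.85349467e-01  2.94411735e-04] [ 0.04342563 -0.4928064  -0.17974626]
psi 109.63885702386958
310.4 247.6 5
```

>>> {"method": "jog_arm", "body": {
  "deltas": [0,0,-0.08,0,0,0,0,0,-0.147,0,0,0,0,0,-0.147,0,0,0]
}}

```text
t: 10.73
eef_pos: [0.5063, 0.0204, 0.0689]
ee_rot: [-0.001, -0.171, 0.985, 0.0]
force: [-0.9, 0.7, -1.0]
finger_gap: 0.0857
gripper_force: 0.0
```

>>> {"method": "jog_arm", "body": {
  "deltas": [0,0,0,0,0,0,0,0,0,0,0,0,0,0,0,0,0,0,0,0,0,0,0,0,0,0,0,0,0,0],
  "grip": 1,
  "force": 30
}}

```text
t: 11.15
eef_pos: [0.5077, 0.0203, 0.0703]
ee_rot: [0.0, -0.171, 0.985, -0.0]
force: [-0.2, 0.4, -0.1]
finger_gap: 0.0256
gripper_force: 0.0
```

>>> {"method": "jog_arm", "body": {
  "deltas": [0,0,0,0,0,0,0,0,0,0,0,0,0,0,0,0,0,0,0,0,0,0,0,0,0,0,0,0,0,0]
}}

```text
t: 11.57
eef_pos: [0.5075, 0.0204, 0.0702]
ee_rot: [0.0, -0.171, 0.985, 0.0]
force: [-1.2, 1.7, 4.2]
finger_gap: 0.0118
gripper_force: 29.4
```

The gap is 11.8 mm with little side force, so the bar is properly gripped. Now I'll turn it.

>>> {"method": "jog_arm", "body": {
  "deltas": [0,0,0,0,0,0,0,0,0,0,0,-0.1,0,0,0,0,0,-0.25,0,0,0,0,0,-0.4,0,0,0,0,0,-0.5],
  "force": 70
}}

```text
t: 11.98
eef_pos: [0.5075, 0.0207, 0.0704]
ee_rot: [0.0, -0.046, 0.999, 0.0]
force: [-0.3, 2.1, 5.9]
finger_gap: 0.0088
gripper_force: 79.0
```

>>> {"method": "jog_arm", "body": {
  "deltas": [0,0,0,0,0,-0.15,0,0,0,0,0,-0.3,0,0,0,0,0,-0.45,0,0,0,0,0,-0.6,0,0,0,0,0,-0.7]
}}

```text
t: 12.4
eef_pos: [0.5075, 0.0212, 0.0704]
ee_rot: [0.0, 0.128, 0.992, 0.001]
force: [-0.6, 3.5, 5.8]
finger_gap: 0.0089
gripper_force: 79.0
```

>>> {"method": "jog_arm", "body": {
  "deltas": [0,0,0,0,0,-0.05,0,0,0,0,0,-0.05,0,0,0,0,0,-0.05]
}}

```text
t: 12.65
eef_pos: [0.5075, 0.0213, 0.0704]
ee_rot: [0.0, 0.139, 0.99, 0.001]
force: [-0.1, 3.1, 5.3]
finger_gap: 0.0086
gripper_force: 77.0
```

```bash
cat >> h.py <<'E'
def st():
    S=sensors.state();q=S["ee_rot"]
    print("t",round(S["t"],2),"pos",np.round(S["eef_pos"],4),"psi",round(2*np.degrees(np.arctan2(q[2],q[1]))-90,2),"q6",round(np.degrees(S["q"][5]),1),"F",np.round(S["force"],1),"T",np.round(S["wrist_torque"],3),"e6",round(S["joint_efforts"][5],3),"gap",round(S["finger_gap"],4),"gf",round(S["gripper_force"],1))
def cen(m,box):
    x0,y0,x1,y1=box;y,x=np.nonzero(m[y0:y1,x0:x1]);return np.array([x.mean()+x0,y.mean()+y0,len(x)])
def red(c,box):
    i=c["img"].astype(int);r,g,b=i[...,0],i[...,1],i[...,2];return cen((r>1.3*g)&(r>1.5*b)&(r-g>22)&(g-b<14),box)
def blue(c,box):
    i=c["img"].astype(int);r,g,b=i[...,0],i[...,1],i[...,2];return cen((b>1.3*r)&(b>1.15*g)&(b>50),box)
TB=(256,154,346,244);SB=(262,205,342,285)
E
python3 - <<'E'
from h import *
st();s=avg("scene");print(red(s,SB),blue(s,SB))
a=.0375
E
```

```text
t 12.65 pos [0.5075 0.0213 0.0704] psi 74.02 q6 11.0 F [-0.1  3.1  5.3] T [0.588 0.295 0.353] e6 0.374 gap 0.0086 gf 77.0
[310.21428571 269.85714286  14.        ] [304.93333333 251.33333333  15.        ]
```

The bar turned as intended (tool ψ 74°, torque felt, tab moved in the scene view). I'll release and swing aside for a clear top view.

>>> {"method": "jog_arm", "body": {
  "deltas": [0,0,0,0,0,0,0,0,0,0,0,0,0,0,0,0,0,0,0,0,0,0,0,0,0,0,0,0,0,0],
  "grip": -1
}}

```text
t: 13.22
eef_pos: [0.5071, 0.0201, 0.0696]
ee_rot: [-0.0, 0.14, 0.99, -0.0]
force: [-0.1, 0.3, 0.7]
finger_gap: 0.0689
gripper_force: 0.0
```

>>> {"method": "jog_arm", "body": {
  "deltas": [0,0,0.25,0,0,0,0,0,0.5,0,0,0,0,0,0.7,0,0,0,0,-0.3,0.7,0,0,0,0,-0.6,0.7,0,0,0]
}}

```text
t: 13.63
eef_pos: [0.5097, -0.063, 0.178]
ee_rot: [0.003, 0.137, 0.991, -0.0]
force: [0.9, -0.0, -0.5]
finger_gap: 0.0854
gripper_force: 0.0
```

>>> {"method": "jog_arm", "body": {
  "deltas": [0,-0.25,0,0,0,0,0,-0.5,0,0,0,0,0,-0.75,0,0,0,0,0,-1,0,0,0,0,0,-1,0,0,0,0]
}}

```text
t: 14.05
eef_pos: [0.508, -0.2195, 0.1751]
ee_rot: [0.001, 0.143, 0.99, -0.002]
force: [0.6, 0.3, 1.0]
finger_gap: 0.0852
gripper_force: 0.0
```

```bash
python3 - <<'E'
from h import *
st();t=avg("top",5);np.savez("t2.npz",img=t["img"])
R=red(t,TB);B=blue(t,TB);print(R,B)
ax=np.array([.5072,.0234])
for n,u,z in(("red",R,.0125),("tab",B,.046)):
    p=onz(t,u[:2],z);d=p[:2]-ax;print(n,p,np.hypot(*d),np.degrees(np.arctan2(d[1],d[0]))%360)
# axis from nut top hull (brass above barbs) 
cv2.imwrite("pics/f.png",crop(t,256,154,90,90,6.5,2.0))
E
```

```text
t 14.05 pos [ 0.508  -0.2195  0.1751] psi 73.55 q6 -13.5 F [0.6 0.3 1. ] T [ 0.006 -0.042  0.013] e6 -0.309 gap 0.0852 gf 0.0
[292.5 226.   24. ] [295.73684211 208.92105263  38.        ]
red [0.46144853 0.03666521 0.0125    ] 0.047635725758056656 163.83098276102842
tab [0.48173825 0.02982039 0.046     ] 0.02625875498304315 165.84744034591117
```

View pics/f.png

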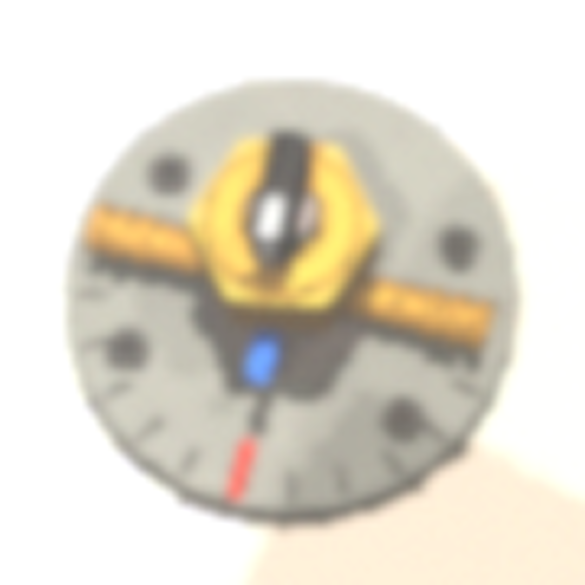

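The tab now lines up with the mark: tab about (262,360), mark (242,468) in the crop. It reads 165–166° against 163.5°, so about 1.7° is still to go. The nut's flats face up and down in the image. I'll go back for a small nudge.

>>> {"method": "jog_arm", "body": {
  "deltas": [0,0.3,0,0,0,0,0,0.55,0,0,0,0,0,0.8,0,0,0,0,0,1,0,0,0,0,0,1,0,0,0,0]
}}

```text
t: 14.72
eef_pos: [0.5057, -0.0568, 0.1747]
ee_rot: [-0.001, 0.136, 0.991, 0.001]
force: [0.1, -0.0, -0.7]
finger_gap: 0.0856
gripper_force: 0.0
```

>>> {"method": "jog_arm", "body": {
  "deltas": [0,0.3,0,0,0,0,0,0.6,0,0,0,0,0,0.6,0,0,0,0,0,0.6,0,0,0,0,0,0.6,0,0,0,0]
}}

```text
t: 15.13
eef_pos: [0.507, 0.0276, 0.1749]
ee_rot: [0.0, 0.139, 0.99, -0.0]
force: [0.2, -0.3, 0.4]
finger_gap: 0.0858
gripper_force: 0.0
```

```bash
python3 - <<'E'
from h import *
st();c=camera("top")
P=np.array([onz(c,((x+.5)/6.5-.5+256,(y+.5)/6.5-.5+154),.077)[:2] for x,y in((187,225),(230,140),(335,143),(380,215),(340,302),(225,302))])
print(P.mean(0),np.hypot(*(P-P.mean(0)).T))
a=np.degrees(np.arctan2(*(P-P.mean(0)).T[::-1]));print(a, "corner phase mod60",a%60)
E
```

```text
t 15.13 pos [0.507  0.0276 0.1749] psi 74.06 q6 11.8 F [ 0.2 -0.3  0.4] T [-0.    -0.041  0.026] e6 0.012 gap 0.0858 gf 0.0
[0.50778647 0.02313568] [0.02282259 0.02379366 0.02290007 0.02315961 0.02417361 0.02409111]
[  91.29698027   31.28986136  -33.74709191  -87.59411625 -146.67928128
  144.5706474 ] corner phase mod60 [31.29698027 31.28986136 26.25290809 32.40588375 33.32071872 24.5706474 ]
```

>>> {"method": "jog_arm", "body": {
  "deltas": [0,-0.047,-0.2,0,0,0,0,-0.047,-0.4,0,0,0,0,-0.047,-0.55,0,0,0,0,-0.047,-0.65,0,0,0,0,-0.047,-0.7,0,0,0]
}}

```text
t: 15.6
eef_pos: [0.5052, 0.0185, 0.0673]
ee_rot: [-0.002, 0.141, 0.99, -0.0]
force: [-0.4, 0.2, -0.4]
finger_gap: 0.0855
gripper_force: 0.0
```

>>> {"method": "jog_arm", "body": {
  "deltas": [0,0,0,0,0,0,0,0,0,0,0,0,0,0,0,0,0,0,0,0,0,0,0,0,0,0,0,0,0,0],
  "grip": 1
}}

```text
t: 16.02
eef_pos: [0.5085, 0.0197, 0.0711]
ee_rot: [0.001, 0.14, 0.99, 0.0]
force: [0.5, -0.8, 0.0]
finger_gap: 0.0259
gripper_force: 0.0
```

>>> {"method": "jog_arm", "body": {
  "deltas": [0,0,0,0,0,0,0,0,0,0,0,0,0,0,0,0,0,0,0,0,0,0,0,0,0,0,0,0,0,0]
}}

```text
t: 16.43
eef_pos: [0.5086, 0.0209, 0.0711]
ee_rot: [0.001, 0.139, 0.99, 0.001]
force: [0.5, 4.4, 6.5]
finger_gap: 0.0085
gripper_force: 68.7
```

```bash
python3 -c "
from h import *
st()"
```

```text
t 16.43 pos [0.5086 0.0209 0.0711] psi 73.99 q6 11.0 F [0.5 4.4 6.5] T [ 0.887 -0.069  0.199] e6 0.227 gap 0.0085 gf 68.7
```

>>> {"method": "jog_arm", "body": {
  "deltas": [0,0,0,0,0,-0.04,0,0,0,0,0,-0.07,0,0,0,0,0,-0.07,0,0,0,0,0,-0.07]
}}

```text
t: 16.77
eef_pos: [0.5086, 0.021, 0.0711]
ee_rot: [0.001, 0.156, 0.988, 0.001]
force: [-0.0, 4.0, 6.0]
finger_gap: 0.0091
gripper_force: 74.1
```

```bash
python3 -c "
from h import *
st()
s=avg('scene',5);print(red(s,SB),blue(s,SB))"
```

```text
t 16.77 pos [0.5086 0.021  0.0711] psi 72.03 q6 13.0 F [-0.  4.  6.] T [ 0.872 -0.027  0.458] e6 0.419 gap 0.0091 gf 74.1
[310.15384615 269.92307692  13.        ] [304.93333333 251.6         15.        ]
```

>>> {"method": "jog_arm", "body": {
  "deltas": [0,0,0,0,0,0,0,0,0,0,0,0,0,0,0,0,0,0,0,0,0,0,0,0,0,0,0,0,0,0],
  "grip": -1
}}

```text
t: 17.43
eef_pos: [0.5068, 0.0196, 0.0695]
ee_rot: [-0.0, 0.157, 0.988, -0.0]
force: [-0.2, 0.2, -0.3]
finger_gap: 0.069
gripper_force: 0.0
```

>>> {"method": "jog_arm", "body": {
  "deltas": [0,0,0.25,0,0,0,0,0,0.5,0,0,0,0,0,0.7,0,0,0,0,-0.3,0.7,0,0,0,0,-0.6,0.7,0,0,0]
}}

```text
t: 17.85
eef_pos: [0.5096, -0.0635, 0.1779]
ee_rot: [0.003, 0.155, 0.988, -0.0]
force: [0.8, -0.3, 0.5]
finger_gap: 0.0856
gripper_force: 0.0
```

>>> {"method": "jog_arm", "body": {
  "deltas": [0,-0.25,0,0,0,0.22,0,-0.5,0,0,0,0.44,0,-0.75,0,0,0,0.66,0,-0.9,0,0,0,0.9,0,-0.9,0,0,0,0.9]
}}

```text
t: 18.27
eef_pos: [0.5075, -0.2031, 0.1748]
ee_rot: [0.0, -0.066, 0.998, -0.001]
force: [-0.5, 0.0, 0.6]
finger_gap: 0.0847
gripper_force: 0.0
```

```bash
python3 - <<'E'
from h import *
st();t=avg("top",5)
R=red(t,TB);B=blue(t,TB);print(R,B)
for ax in((.5072,.0234),(.5078,.0229)):
  for n,u,z in(("red",R,.0125),("tab",B,.046)):
    p=onz(t,u[:2],z);d=p[:2]-ax;print(n,np.degrees(np.arctan2(d[1],d[0]))%360)
E
```

```text
t 18.27 pos [ 0.5075 -0.2031  0.1748] psi 97.59 q6 -36.1 F [-0.5  0.   0.6] T [-0.021 -0.014  0.01 ] e6 -0.822 gap 0.0847 gf 0.0
[292.56 226.    25.  ] [295.48717949 208.76923077  39.        ]
red 163.9455626610303
tab 164.87047485120402
red 163.57260483391406
tab 164.17391577738988
```

The pointer is within 1° of the mark. Now I'll go to the nut: turn to ψ≈178 and centre over it.

>>> {"method": "jog_arm", "body": {
  "deltas": [0,0.25,0,0,0,0.24,0,0.5,0,0,0,0.48,0,0.75,0,0,0,0.72,0,1,0,0,0,0.96,0,1,0,0,0,1]
}}

```text
t: 18.93
eef_pos: [0.5057, -0.0417, 0.1747]
ee_rot: [-0.0, -0.317, 0.948, 0.002]
force: [-0.2, -0.6, -0.2]
finger_gap: 0.0853
gripper_force: 0.0
```

>>> {"method": "jog_arm", "body": {
  "deltas": [0,0.25,0,0,0,0.24,0,0.49,0,0,0,0.48,0,0.49,0,0,0,0.72,0,0.49,0,0,0,0.96,0,0.49,0,0,0,1]
}}

```text
t: 19.35
eef_pos: [0.5067, 0.0267, 0.1749]
ee_rot: [-0.0, -0.539, 0.842, -0.0]
force: [-0.3, 1.2, -0.3]
finger_gap: 0.0853
gripper_force: 0.0
```

>>> {"method": "jog_arm", "body": {
  "deltas": [0,0,0,0,0,0.24,0,0,0,0,0,0.48,0,0,0,0,0,0.72,0,0,0,0,0,0.81,0,0,0,0,0,0.81]
}}

```text
t: 19.77
eef_pos: [0.507, 0.0252, 0.1748]
ee_rot: [-0.0, -0.695, 0.719, 0.0]
force: [-0.5, 0.8, 0.3]
finger_gap: 0.0854
gripper_force: 0.0
```

```bash
python3 -c "
from h import *
st()"
```

```text
t 19.77 pos [0.507  0.0252 0.1748] psi 178.09 q6 -92.5 F [-0.5  0.8  0.3] T [-0.    -0.014  0.023] e6 -0.298 gap 0.0854 gf 0.0
```

>>> {"method": "jog_arm", "body": {
  "deltas": [0,-0.031,-0.2,0,0,0,0,-0.031,-0.4,0,0,0,0,-0.031,-0.6,0,0,0,0,-0.031,-0.75,0,0,0,0,-0.031,-0.85,0,0,0]
}}

```text
t: 20.18
eef_pos: [0.5051, 0.0206, 0.0448]
ee_rot: [-0.001, -0.694, 0.72, 0.001]
force: [-0.1, -0.5, -0.9]
finger_gap: 0.085
gripper_force: 0.0
```

>>> {"method": "jog_arm", "body": {
  "deltas": [0,0,-0.04,0,0,0,0,0,-0.075,0,0,0,0,0,-0.075,0,0,0,0,0,-0.075,0,0,0]
}}

```text
t: 20.52
eef_pos: [0.5081, 0.0204, 0.0369]
ee_rot: [0.0, -0.696, 0.718, -0.001]
force: [0.4, -0.5, 0.8]
finger_gap: 0.0854
gripper_force: 0.0
```

```bash
python3 - <<'E'
from h import *
st();cv2.imwrite("pics/g.png",crop(camera("scene"),242,165,120,110,5,1.6))
E
```

```text
t 20.52 pos [0.5081 0.0204 0.0369] psi 178.14 q6 -93.1 F [ 0.4 -0.5  0.8] T [-0.02  -0.007 -0.004] e6 0.007 gap 0.0854 gf 0.0
```

View pics/g.png

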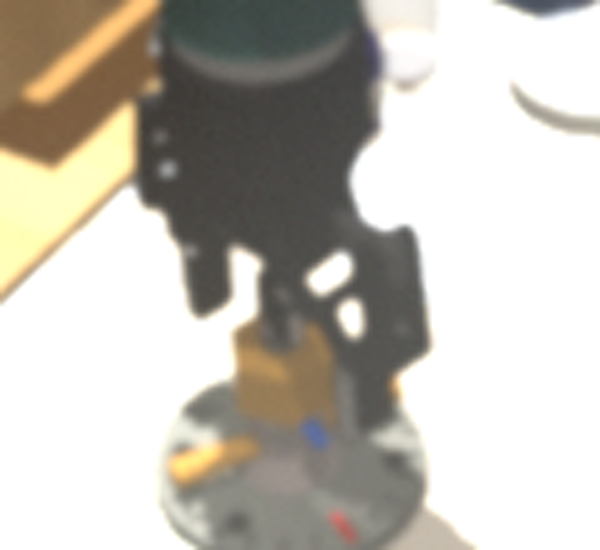

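The near tip is at (375,435) and the far tip at (210,315). The midpoint is px (300,240), which puts the open tips at z≈0.06 on either side of the nut. Closing now.

>>> {"method": "jog_arm", "body": {
  "deltas": [0,0,0,0,0,0,0,0,0,0,0,0,0,0,0,0,0,0,0,0,0,0,0,0,0,0,0,0,0,0],
  "grip": 1,
  "force": 25
}}

```text
t: 20.98
eef_pos: [0.5088, 0.0207, 0.0371]
ee_rot: [0.001, -0.696, 0.718, -0.001]
force: [1.3, 0.4, 3.1]
finger_gap: 0.0398
gripper_force: 29.2
```

>>> {"method": "jog_arm", "body": {
  "deltas": [0,0,0,0,0,0,0,0,0,0,0,0,0,0,0,0,0,0]
}}

```text
t: 21.23
eef_pos: [0.5087, 0.0206, 0.0369]
ee_rot: [0.001, -0.696, 0.718, -0.001]
force: [3.2, 2.6, 4.8]
finger_gap: 0.0401
gripper_force: 29.3
```

```bash
python3 -c "
from h import *
st()"
```

```text
t 21.23 pos [0.5087 0.0206 0.0369] psi 178.2 q6 -93.2 F [3.2 2.6 4.8] T [ 0.334 -0.446  0.016] e6 -0.019 gap 0.0401 gf 29.3
```

The grip is clean (40.1 mm, low forces). I'll run the nut down about 1.2 rad with the lead followed. Seating can't come before 1.4 rad.

>>> {"method": "jog_arm", "body": {
  "deltas": [0,0,-0.0006,0,0,-0.2,0,0,-0.0011,0,0,-0.4,0,0,-0.0016,0,0,-0.6,0,0,-0.0022,0,0,-0.8,0,0,-0.0027,0,0,-1]
}}

```text
t: 21.65
eef_pos: [0.5086, 0.0207, 0.0364]
ee_rot: [0.001, -0.495, 0.869, -0.0]
force: [2.6, 1.5, 5.2]
finger_gap: 0.0399
gripper_force: 29.0
```

>>> {"method": "jog_arm", "body": {
  "deltas": [0,0,-0.0006,0,0,-0.2,0,0,-0.0011,0,0,-0.4,0,0,-0.0016,0,0,-0.6,0,0,-0.0022,0,0,-0.8,0,0,-0.0027,0,0,-1]
}}

```text
t: 22.07
eef_pos: [0.5086, 0.0208, 0.036]
ee_rot: [0.001, -0.264, 0.964, 0.0]
force: [2.3, 2.2, 5.5]
finger_gap: 0.0397
gripper_force: 29.1
```

>>> {"method": "jog_arm", "body": {
  "deltas": [0,0,-0.0006,0,0,-0.2,0,0,-0.0011,0,0,-0.4,0,0,-0.0011,0,0,-0.4]
}}

```text
t: 22.32
eef_pos: [0.5086, 0.0209, 0.0358]
ee_rot: [0.001, -0.168, 0.986, 0.0]
force: [2.2, 3.1, 5.0]
finger_gap: 0.0399
gripper_force: 29.4
```

```bash
python3 -c "
from h import *
st()
s=avg('scene',3);print(red(s,SB),blue(s,SB))"
```

```text
t 22.32 pos [0.5086 0.0209 0.0358] psi 109.36 q6 -24.3 F [2.2 3.1 5. ] T [ 0.637 -0.466 -0.023] e6 0.54 gap 0.0399 gf 29.4
[310.21428571 269.85714286  14.        ] [304.78571429 251.5         14.        ]
```

Still free (Tz≈0). From here I advance in small steps and read the torque, with each block under 12° in total.

>>> {"method": "jog_arm", "body": {
  "deltas": [0,0,-0.0004,0,0,-0.15,0,0,-0.0008,0,0,-0.3,0,0,-0.0008,0,0,-0.3]
}}

```text
t: 22.72
eef_pos: [0.5086, 0.0209, 0.0357]
ee_rot: [0.001, -0.095, 0.995, 0.0]
force: [1.6, 3.1, 5.3]
finger_gap: 0.0403
gripper_force: 29.4
```

```bash
python3 -c "
from h import *
st()"
```

```text
t 22.72 pos [0.5086 0.0209 0.0357] psi 100.88 q6 -15.9 F [1.6 3.1 5.3] T [ 0.693 -0.533 -0.045] e6 0.352 gap 0.0403 gf 29.4
```

>>> {"method": "jog_arm", "body": {
  "deltas": [0,0,-0.0004,0,0,-0.13,0,0,-0.0004,0,0,-0.13]
}}

```text
t: 22.88
eef_pos: [0.5086, 0.0209, 0.0356]
ee_rot: [0.001, -0.063, 0.998, 0.001]
force: [3.5, 2.6, 4.6]
finger_gap: 0.0401
gripper_force: 29.4
```

```bash
python3 -c "
from h import *
st()"
```

```text
t 22.88 pos [0.5086 0.0209 0.0356] psi 97.18 q6 -12.2 F [3.5 2.6 4.6] T [ 0.663 -0.532  0.032] e6 0.279 gap 0.0401 gf 29.4
```

>>> {"method": "jog_arm", "body": {
  "deltas": [0,0,-0.0004,0,0,-0.13,0,0,-0.0004,0,0,-0.13]
}}

```text
t: 23.05
eef_pos: [0.5086, 0.0209, 0.0355]
ee_rot: [0.001, -0.03, 1.0, 0.001]
force: [2.4, 3.0, 5.1]
finger_gap: 0.0401
gripper_force: 29.4
```

```bash
python3 -c "
from h import *
st()"
```

```text
t 23.05 pos [0.5086 0.0209 0.0355] psi 93.46 q6 -8.4 F [2.4 3.  5.1] T [ 0.677 -0.527 -0.04 ] e6 0.279 gap 0.0401 gf 29.4
```

>>> {"method": "jog_arm", "body": {
  "deltas": [0,0,-0.0004,0,0,-0.13,0,0,-0.0004,0,0,-0.13]
}}

```text
t: 23.22
eef_pos: [0.5086, 0.0209, 0.0355]
ee_rot: [0.001, 0.002, 1.0, 0.001]
force: [2.1, 3.6, 4.6]
finger_gap: 0.0402
gripper_force: 29.4
```

```bash
python3 -c "
from h import *
st()"
```

```text
t 23.22 pos [0.5086 0.0209 0.0355] psi 89.74 q6 -4.7 F [2.1 3.6 4.6] T [ 0.666 -0.555 -0.026] e6 0.279 gap 0.0402 gf 29.4
```

>>> {"method": "jog_arm", "body": {
  "deltas": [0,0,-0.0004,0,0,-0.13,0,0,-0.0004,0,0,-0.13]
}}

```text
t: 23.38
eef_pos: [0.5086, 0.021, 0.0354]
ee_rot: [0.001, 0.035, 0.999, 0.001]
force: [2.7, 3.1, 6.5]
finger_gap: 0.0403
gripper_force: 29.4
```

```bash
python3 -c "
from h import *
st()"
```

```text
t 23.38 pos [0.5086 0.021  0.0354] psi 86.01 q6 -1.0 F [2.7 3.1 6.5] T [ 0.75  -0.596 -0.005] e6 0.279 gap 0.0403 gf 29.4
```

>>> {"method": "jog_arm", "body": {
  "deltas": [0,0,-0.0004,0,0,-0.13,0,0,-0.0004,0,0,-0.13]
}}

```text
t: 23.55
eef_pos: [0.5086, 0.021, 0.0354]
ee_rot: [0.001, 0.067, 0.998, 0.001]
force: [3.5, 2.7, 5.8]
finger_gap: 0.0401
gripper_force: 28.3
```

```bash
python3 -c "
from h import *
st()"
```

```text
t 23.55 pos [0.5086 0.021  0.0354] psi 82.32 q6 2.7 F [3.5 2.7 5.8] T [ 0.711 -0.567  0.124] e6 0.47 gap 0.0401 gf 28.3
```

Torque has jumped (e6 0.279→0.470), so it seats between ψ 86.0 and 82.3. I'll let it settle and take one small step.

>>> {"method": "jog_arm", "body": {
  "deltas": [0,0,0,0,0,0,0,0,0,0,0,0]
}}

```text
t: 23.72
eef_pos: [0.5086, 0.021, 0.0354]
ee_rot: [0.001, 0.066, 0.998, 0.001]
force: [2.2, 2.5, 6.0]
finger_gap: 0.0404
gripper_force: 28.3
```

```bash
python3 -c "
from h import *
st()
s=avg('scene',5);print(red(s,SB),blue(s,SB));st()"
```

```text
t 23.72 pos [0.5086 0.021  0.0354] psi 82.44 q6 2.6 F [2.2 2.5 6. ] T [ 0.733 -0.55   0.153] e6 0.148 gap 0.0404 gf 28.3
[310.21428571 269.85714286  14.        ] [304.58333333 251.75        12.        ]
t 23.97 pos [0.5086 0.021  0.0354] psi 82.44 q6 2.6 F [1.9 3.4 5.3] T [ 0.667 -0.587  0.131] e6 0.147 gap 0.0396 gf 28.3
```

>>> {"method": "jog_arm", "body": {
  "deltas": [0,0,-0.0002,0,0,-0.065,0,0,-0.0002,0,0,-0.065]
}}

```text
t: 24.13
eef_pos: [0.5086, 0.021, 0.0354]
ee_rot: [0.001, 0.083, 0.997, 0.001]
force: [2.4, 3.1, 5.4]
finger_gap: 0.0403
gripper_force: 28.1
```

```bash
python3 -c "
from h import *
st()"
```

```text
t 24.13 pos [0.5086 0.021  0.0354] psi 80.53 q6 4.5 F [2.4 3.1 5.4] T [ 0.67  -0.583  0.173] e6 0.341 gap 0.0403 gf 28.1
```

>>> {"method": "jog_arm", "body": {
  "deltas": [0,0,-0.0002,0,0,-0.065,0,0,-0.0002,0,0,-0.065]
}}

```text
t: 24.3
eef_pos: [0.5086, 0.021, 0.0354]
ee_rot: [0.001, 0.099, 0.995, 0.001]
force: [2.1, 2.7, 5.0]
finger_gap: 0.0402
gripper_force: 28.0
```

```bash
python3 -c "
from h import *
st()
s=avg('scene',5);print(red(s,SB),blue(s,SB))"
```

```text
t 24.3 pos [0.5086 0.021  0.0354] psi 78.67 q6 6.4 F [2.1 2.7 5. ] T [ 0.748 -0.571  0.186] e6 0.35 gap 0.0402 gf 28.0
[310.21428571 269.85714286  14.        ] [304.25       252.41666667  12.        ]
```

The torque slope matches 0.3 N·m/rad, and the seat works out near ψ≈84.3. I'll tighten to about 10° past it, release, and check the tab from the top before finishing.

>>> {"method": "jog_arm", "body": {
  "deltas": [0,0,-0.0002,0,0,-0.08,0,0,-0.0004,0,0,-0.16,0,0,-0.0004,0,0,-0.16]
}}

```text
t: 24.8
eef_pos: [0.5086, 0.021, 0.0353]
ee_rot: [0.001, 0.139, 0.99, 0.001]
force: [2.6, 3.8, 5.6]
finger_gap: 0.0398
gripper_force: 27.9
```

```bash
python3 -c "
from h import *
st()
s=avg('scene',5);print(red(s,SB),blue(s,SB))"
```

```text
t 24.8 pos [0.5086 0.021  0.0353] psi 74.07 q6 11.0 F [2.6 3.8 5.6] T [ 0.722 -0.561  0.222] e6 0.416 gap 0.0398 gf 27.9
[310.21428571 269.85714286  14.        ] [303.  252.5  10. ]
```

>>> {"method": "jog_arm", "body": {
  "deltas": [0,0,0,0,0,0,0,0,0,0,0,0,0,0,0,0,0,0,0,0,0,0,0,0,0,0,0,0,0,0],
  "grip": -1
}}

```text
t: 25.47
eef_pos: [0.5063, 0.0203, 0.034]
ee_rot: [-0.001, 0.14, 0.99, -0.0]
force: [-0.1, -0.7, 0.0]
finger_gap: 0.0857
gripper_force: 0.0
```

>>> {"method": "jog_arm", "body": {
  "deltas": [0,0,0.25,0,0,0,0,0,0.5,0,0,0,0,0,0.75,0,0,0,0,0,0.95,0,0,0,0,0,0.95,0,0,0]
}}

```text
t: 25.88
eef_pos: [0.5121, 0.0199, 0.1842]
ee_rot: [0.006, 0.14, 0.99, 0.0]
force: [1.0, 0.2, 0.4]
finger_gap: 0.0857
gripper_force: 0.0
```

>>> {"method": "jog_arm", "body": {
  "deltas": [0,-0.25,0,0,0,0,0,-0.5,0,0,0,0,0,-0.75,0,0,0,0,0,-1,0,0,0,0,0,-1,0,0,0,0]
}}

```text
t: 26.3
eef_pos: [0.5075, -0.1352, 0.1767]
ee_rot: [0.0, 0.143, 0.99, -0.002]
force: [0.5, 0.7, 1.2]
finger_gap: 0.0857
gripper_force: 0.0
```

>>> {"method": "jog_arm", "body": {
  "deltas": [0,-0.25,0,0,0,0,0,-0.5,0,0,0,0,0,-0.5,0,0,0,0,0,-0.5,0,0,0,0]
}}

```text
t: 26.63
eef_pos: [0.5068, -0.2057, 0.1763]
ee_rot: [-0.001, 0.141, 0.99, 0.0]
force: [0.7, 0.3, -0.4]
finger_gap: 0.0857
gripper_force: 0.0
```

```bash
python3 - <<'E'
from h import *
st();t=avg("top",5)
R=red(t,TB);B=blue(t,TB);print(R,B)
for ax in((.5072,.0234),(.5078,.0229)):
  for n,u,z in(("red",R,.0125),("tab",B,.046)):
    p=onz(t,u[:2],z);d=p[:2]-ax;print(n,np.degrees(np.arctan2(d[1],d[0]))%360,np.hypot(*d))
cv2.imwrite("pics/h.png",crop(t,256,154,90,90,6.5,2.0))
E
```

```text
t 26.63 pos [ 0.5068 -0.2057  0.1763] psi 73.74 q6 -12.6 F [ 0.7  0.3 -0.4] T [ 0.07   0.023 -0.017] e6 -0.038 gap 0.0857 gf 0.0
[292.56 226.    25.  ] [292.84375 208.25     32.     ]
red 163.9455626610303 0.04761027389109
tab 155.590653839045 0.0266491135639573
red 163.57260483391406 0.0483261726083489
tab 155.15709537307134 0.027402894348437647
```

View pics/h.png

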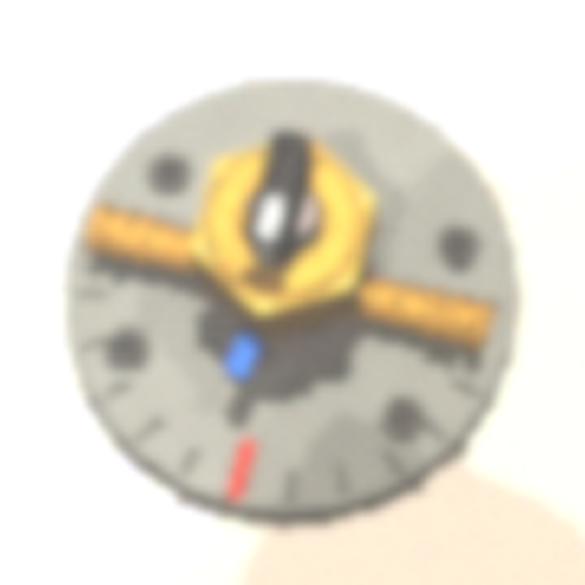

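The bar is unchanged in line with the mark. The tab at (242,357) has moved about 9.2° past seating, so roughly 2.5° more is needed. I'll regrip the nut.

>>> {"method": "jog_arm", "body": {
  "deltas": [0,0.25,0,0,0,0,0,0.5,0,0,0,0,0,0.75,0,0,0,0,0,1,0,0,0,0,0,1,0,0,0,0]
}}

```text
t: 27.3
eef_pos: [0.5058, -0.0481, 0.177]
ee_rot: [-0.001, 0.136, 0.991, 0.002]
force: [0.3, 0.1, -0.4]
finger_gap: 0.0854
gripper_force: 0.0
```

>>> {"method": "jog_arm", "body": {
  "deltas": [0,0.25,0,0,0,0,0,0.5,0,0,0,0,0,0.5,0,0,0,0,0,0.5,0,0,0,0,0,0.5,0,0,0,0]
}}

```text
t: 27.72
eef_pos: [0.5071, 0.0208, 0.1771]
ee_rot: [0.0, 0.139, 0.99, -0.0]
force: [1.5, -0.5, 0.0]
finger_gap: 0.0853
gripper_force: 0.0
```

```bash
python3 -c "
from h import *
st()"
```

```text
t 27.72 pos [0.5071 0.0208 0.1771] psi 74.01 q6 11.1 F [ 1.5 -0.5  0. ] T [-0.066  0.059 -0.028] e6 0.001 gap 0.0853 gf 0.0
```

>>> {"method": "jog_arm", "body": {
  "deltas": [0.008,0,-0.2,0,0,0,0.008,0,-0.4,0,0,0,0.008,0,-0.6,0,0,0,0.008,0,-0.78,0,0,0,0.008,0,-0.88,0,0,0]
}}

```text
t: 28.13
eef_pos: [0.5061, 0.0193, 0.042]
ee_rot: [-0.002, 0.141, 0.99, -0.0]
force: [0.2, 0.0, 0.7]
finger_gap: 0.0854
gripper_force: 0.0
```

>>> {"method": "jog_arm", "body": {
  "deltas": [0,0,-0.06,0,0,0,0,0,-0.06,0,0,0,0,0,-0.06,0,0,0,0,0,-0.06,0,0,0]
}}

```text
t: 28.47
eef_pos: [0.5099, 0.0199, 0.0374]
ee_rot: [0.001, 0.14, 0.99, 0.0]
force: [-0.4, 0.3, 0.6]
finger_gap: 0.0851
gripper_force: 0.0
```

>>> {"method": "jog_arm", "body": {
  "deltas": [0,0,0,0,0,0,0,0,0,0,0,0,0,0,0,0,0,0,0,0,0,0,0,0,0,0,0,0,0,0],
  "grip": 1,
  "force": 25
}}

```text
t: 28.88
eef_pos: [0.5092, 0.0207, 0.0368]
ee_rot: [0.001, 0.14, 0.99, 0.0]
force: [-0.5, 0.9, 2.9]
finger_gap: 0.0396
gripper_force: 31.7
```

>>> {"method": "jog_arm", "body": {
  "deltas": [0,0,0,0,0,0,0,0,0,0,0,0,0,0,0,0,0,0]
}}

```text
t: 29.13
eef_pos: [0.5092, 0.0207, 0.0366]
ee_rot: [0.001, 0.14, 0.99, 0.0]
force: [0.1, 1.5, 4.3]
finger_gap: 0.0397
gripper_force: 31.8
```

```bash
python3 -c "
from h import *
st()"
```

```text
t 29.13 pos [0.5092 0.0207 0.0366] psi 73.92 q6 11.1 F [0.1 1.5 4.3] T [ 0.298 -0.081  0.071] e6 0.012 gap 0.0397 gf 31.8
```

>>> {"method": "jog_arm", "body": {
  "deltas": [0,0,-0.0001,0,0,-0.05,0,0,-0.0002,0,0,-0.09,0,0,-0.0002,0,0,-0.09,0,0,-0.0002,0,0,-0.09]
}}

```text
t: 29.47
eef_pos: [0.5091, 0.0207, 0.0364]
ee_rot: [0.001, 0.162, 0.987, 0.0]
force: [0.3, 2.4, 5.6]
finger_gap: 0.0398
gripper_force: 32.3
```

```bash
python3 -c "
from h import *
st()"
```

```text
t 29.47 pos [0.5091 0.0207 0.0364] psi 71.35 q6 13.7 F [0.3 2.4 5.6] T [ 0.546 -0.215  0.054] e6 0.124 gap 0.0398 gf 32.3
```

```bash
python3 -c "
from h import *
s=avg('scene',5);print(red(s,SB),blue(s,SB));st()"
```

```text
[310.21428571 269.85714286  14.        ] [303.  252.5  10. ]
t 29.72 pos [0.5092 0.0207 0.0364] psi 71.35 q6 13.7 F [0.9 2.3 4.8] T [ 0.493 -0.268  0.119] e6 0.107 gap 0.0396 gf 32.3
```

>>> {"method": "jog_arm", "body": {
  "deltas": [0,0,0,0,0,0,0,0,0,0,0,0,0,0,0,0,0,0,0,0,0,0,0,0,0,0,0,0,0,0],
  "grip": -1
}}

```text
t: 30.13
eef_pos: [0.5078, 0.0203, 0.0355]
ee_rot: [-0.001, 0.162, 0.987, -0.0]
force: [-0.1, -0.0, 0.3]
finger_gap: 0.0853
gripper_force: 0.0
```

>>> {"method": "jog_arm", "body": {
  "deltas": [0,0,0.25,0,0,0,0,0,0.5,0,0,0,0,0,0.75,0,0,0,0,0,0.95,0,0,0,0,0,0.95,0,0,0]
}}

```text
t: 30.55
eef_pos: [0.5134, 0.0199, 0.1857]
ee_rot: [0.006, 0.162, 0.987, 0.0]
force: [-0.3, -0.8, 0.7]
finger_gap: 0.0854
gripper_force: 0.0
```

>>> {"method": "jog_arm", "body": {
  "deltas": [0,-0.25,0,0,0,0,0,-0.5,0,0,0,0,0,-0.75,0,0,0,0,0,-1,0,0,0,0,0,-1,0,0,0,0]
}}

```text
t: 30.97
eef_pos: [0.5088, -0.1353, 0.1782]
ee_rot: [0.001, 0.165, 0.986, -0.002]
force: [0.0, 0.3, 0.2]
finger_gap: 0.0853
gripper_force: 0.0
```

>>> {"method": "jog_arm", "body": {
  "deltas": [0,-0.25,0,0,0,0,0,-0.5,0,0,0,0,0,-0.5,0,0,0,0,0,-0.5,0,0,0,0]
}}

```text
t: 31.3
eef_pos: [0.5081, -0.2058, 0.1778]
ee_rot: [-0.001, 0.164, 0.987, 0.0]
force: [-0.4, 0.1, -0.2]
finger_gap: 0.0854
gripper_force: 0.0
```

```bash
python3 - <<'E'
from h import *
st();t=avg("top",5)
R=red(t,TB);B=blue(t,TB);print(R,B)
for ax in((.5072,.0234),(.5078,.0229)):
  for n,u,z in(("red",R,.0125),("tab",B,.046)):
    p=onz(t,u[:2],z);d=p[:2]-ax;print(n,np.degrees(np.arctan2(d[1],d[0]))%360,np.hypot(*d))
E
```

```text
t 31.3 pos [ 0.5081 -0.2058  0.1778] psi 71.15 q6 -10.0 F [-0.4  0.1 -0.2] T [-0.019  0.015  0.017] e6 -0.038 gap 0.0854 gf 0.0
[292.56 226.    25.  ] [292.78787879 208.18181818  33.        ]
red 163.9455626610303 0.04761027389109
tab 155.3173197474242 0.02658221424181543
red 163.57260483391406 0.0483261726083489
tab 154.89024952267255 0.027336950526605685
```

The tab moved only about 0.3°. The 25 N pads rocked on the flats without turning the nut. Still about 9.4°, so I'll regrip harder, with the pads square to the flats.

>>> {"method": "jog_arm", "body": {
  "deltas": [0,0.25,0,0,0,0.09,0,0.5,0,0,0,0.09,0,0.75,0,0,0,0.09,0,1,0,0,0,0.09,0,1,0,0,0,0.09]
}}

```text
t: 31.97
eef_pos: [0.5071, -0.0481, 0.1785]
ee_rot: [-0.001, 0.136, 0.991, 0.002]
force: [0.1, -0.3, -0.3]
finger_gap: 0.0853
gripper_force: 0.0
```

>>> {"method": "jog_arm", "body": {
  "deltas": [0,0.25,0,0,0,0,0,0.5,0,0,0,0,0,0.5,0,0,0,0,0,0.5,0,0,0,0,0,0.5,0,0,0,0]
}}

```text
t: 32.38
eef_pos: [0.5083, 0.0208, 0.1786]
ee_rot: [0.0, 0.139, 0.99, -0.0]
force: [0.5, -0.2, 0.5]
finger_gap: 0.0851
gripper_force: 0.0
```

>>> {"method": "jog_arm", "body": {
  "deltas": [0,0,-0.2,0,0,0,0,0,-0.4,0,0,0,0,0,-0.6,0,0,0,0,0,-0.78,0,0,0,0,0,-0.88,0,0,0]
}}

```text
t: 32.8
eef_pos: [0.5061, 0.0192, 0.0435]
ee_rot: [-0.002, 0.141, 0.99, -0.0]
force: [-0.7, 0.1, -0.6]
finger_gap: 0.0851
gripper_force: 0.0
```

>>> {"method": "jog_arm", "body": {
  "deltas": [0,0,-0.06,0,0,0,0,0,-0.06,0,0,0,0,0,-0.06,0,0,0,0,0,-0.06,0,0,0]
}}

```text
t: 33.13
eef_pos: [0.51, 0.0198, 0.0389]
ee_rot: [0.001, 0.14, 0.99, 0.0]
force: [0.3, 0.1, 0.3]
finger_gap: 0.0854
gripper_force: 0.0
```

```bash
python3 -c "
from h import *
st()"
```

```text
t 33.13 pos [0.51   0.0198 0.0389] psi 73.87 q6 11.1 F [0.3 0.1 0.3] T [ 0.016  0.02  -0.016] e6 -0.001 gap 0.0854 gf 0.0
```

>>> {"method": "jog_arm", "body": {
  "deltas": [-0.007,0.005,-0.015,0,0,0,-0.007,0.005,-0.015,0,0,0,-0.007,0.005,-0.015,0,0,0,-0.007,0.005,-0.015,0,0,0,-0.007,0.005,-0.015,0,0,0],
  "grip": 1,
  "force": 70
}}

```text
t: 33.55
eef_pos: [0.5079, 0.0213, 0.0359]
ee_rot: [0.0, 0.14, 0.99, 0.0]
force: [-0.3, -0.2, 2.5]
finger_gap: 0.0388
gripper_force: 74.2
```

>>> {"method": "jog_arm", "body": {
  "deltas": [0,0,0,0,0,0,0,0,0,0,0,0,0,0,0,0,0,0,0,0,0,0,0,0]
}}

```text
t: 33.88
eef_pos: [0.5079, 0.0213, 0.0357]
ee_rot: [0.0, 0.14, 0.99, 0.0]
force: [0.2, 1.1, 4.0]
finger_gap: 0.039
gripper_force: 74.4
```

```bash
python3 -c "
from h import *
st();s=avg('scene',5);print(blue(s,SB))"
```

```text
t 33.88 pos [0.5079 0.0213 0.0357] psi 73.92 q6 11.2 F [0.2 1.1 4. ] T [ 0.052  0.039 -0.017] e6 -0.017 gap 0.039 gf 74.4
[303.  252.5  10. ]
```

>>> {"method": "jog_arm", "body": {
  "deltas": [0,0,0,0,0,-0.03,0,0,0,0,0,-0.05,0,0,0,0,0,-0.05]
}}

```text
t: 34.38
eef_pos: [0.5078, 0.0213, 0.0355]
ee_rot: [0.0, 0.152, 0.988, 0.0]
force: [-0.9, 0.7, 5.7]
finger_gap: 0.0388
gripper_force: 74.7
```

```bash
python3 -c "
from h import *
st();s=avg('scene',5);print(blue(s,SB))"
```

```text
t 34.38 pos [0.5078 0.0213 0.0355] psi 72.47 q6 12.6 F [-0.9  0.7  5.7] T [ 0.149 -0.114  0.153] e6 0.22 gap 0.0388 gf 74.7
[303.  252.5  10. ]
```

Torque is only building elastically so far, and the scene mask is too coarse to resolve the tab. I'll release and measure from the top with a soft-weighted centroid.

>>> {"method": "jog_arm", "body": {
  "deltas": [0,0,0,0,0,0,0,0,0,0,0,0,0,0,0,0,0,0,0,0,0,0,0,0,0,0,0,0,0,0],
  "grip": -1
}}

```text
t: 35.05
eef_pos: [0.5068, 0.0212, 0.0348]
ee_rot: [-0.001, 0.152, 0.988, -0.0]
force: [-0.4, 0.4, -0.0]
finger_gap: 0.0854
gripper_force: 0.0
```

>>> {"method": "jog_arm", "body": {
  "deltas": [0,0,0.25,0,0,0,0,0,0.5,0,0,0,0,0,0.75,0,0,0,0,0,0.95,0,0,0,0,0,0.95,0,0,0]
}}

```text
t: 35.47
eef_pos: [0.5124, 0.0208, 0.185]
ee_rot: [0.006, 0.152, 0.988, 0.0]
force: [0.8, -0.6, -0.1]
finger_gap: 0.0853
gripper_force: 0.0
```

>>> {"method": "jog_arm", "body": {
  "deltas": [0,-0.25,0,0,0,0,0,-0.5,0,0,0,0,0,-0.75,0,0,0,0,0,-1,0,0,0,0,0,-1,0,0,0,0]
}}

```text
t: 35.88
eef_pos: [0.5078, -0.1345, 0.1775]
ee_rot: [0.001, 0.155, 0.988, -0.002]
force: [1.2, -0.2, 0.5]
finger_gap: 0.0854
gripper_force: 0.0
```

>>> {"method": "jog_arm", "body": {
  "deltas": [0,-0.25,0,0,0,0,0,-0.5,0,0,0,0,0,-0.5,0,0,0,0,0,-0.5,0,0,0,0]
}}

```text
t: 36.22
eef_pos: [0.5071, -0.205, 0.1771]
ee_rot: [-0.0, 0.154, 0.988, 0.0]
force: [0.6, 0.9, -0.3]
finger_gap: 0.0855
gripper_force: 0.0
```

```bash
cat >> h.py <<'E'
def sblue(img,box):
    x0,y0,x1,y1=box;i=img[y0:y1,x0:x1].astype(float);w=i[...,2]-np.maximum(i[...,0],i[...,1]);w=np.where(w>12,w,0)
    y,x=np.mgrid[y0:y1,x0:x1];return (w*x).sum()/w.sum(),(w*y).sum()/w.sum(),w.sum()
def tabang(img,c):
    u=sblue(img,TB);o=[]
    for ax in((.5072,.0234),(.5078,.0229)):
        d=onz(c,u[:2],.046)[:2]-ax;o.append(np.degrees(np.arctan2(d[1],d[0]))%360)
    print("soft",np.round(u,2),"tab",np.round(o,2))
E
python3 - <<'E'
from h import *
st();t=avg("top",6);np.save("t5.npy",t["img"])
B=blue(t,TB);print(B,red(t,TB))
tabang(np.load("t2.npz")["img"],t);tabang(t["img"],t)
E
```

```text
t 36.22 pos [ 0.5071 -0.205   0.1771] psi 72.3 q6 -11.1 F [ 0.6  0.9 -0.3] T [ 0.041  0.014 -0.017] e6 -0.038 gap 0.0855 gf 0.0
[292.78787879 208.18181818  33.        ] [292.56 226.    25.  ]
soft [ 295.79  209.03 1202.  ] tab [166.12 165.4 ]
soft [ 292.72  208.36 1017.  ] tab [155.37 154.95]
```

The drag is still about 9.6°, so the nut has not broken loose yet. I'll regrip at the same angle and step on with torque readings and a soft tab centroid until it really moves.

>>> {"method": "jog_arm", "body": {
  "deltas": [0,0.25,0,0,0,0.055,0,0.5,0,0,0,0.055,0,0.75,0,0,0,0.055,0,1,0,0,0,0.055,0,1,0,0,0,0.055]
}}

```text
t: 36.93
eef_pos: [0.5061, -0.0475, 0.1778]
ee_rot: [-0.001, 0.135, 0.991, 0.002]
force: [-0.1, -0.3, -0.1]
finger_gap: 0.0856
gripper_force: 0.0
```

>>> {"method": "jog_arm", "body": {
  "deltas": [0,0.25,0,0,0,0,0,0.5,0,0,0,0,0,0.5,0,0,0,0,0,0.5,0,0,0,0,0,0.5,0,0,0,0]
}}

```text
t: 37.35
eef_pos: [0.5074, 0.0214, 0.1779]
ee_rot: [0.0, 0.138, 0.99, -0.0]
force: [-0.2, -0.3, 0.1]
finger_gap: 0.0853
gripper_force: 0.0
```

>>> {"method": "jog_arm", "body": {
  "deltas": [0,0,-0.2,0,0,0,0,0,-0.4,0,0,0,0,0,-0.6,0,0,0,0,0,-0.78,0,0,0,0,0,-0.88,0,0,0]
}}

```text
t: 37.77
eef_pos: [0.5051, 0.0199, 0.0428]
ee_rot: [-0.002, 0.14, 0.99, -0.0]
force: [-0.2, 0.2, -0.0]
finger_gap: 0.0853
gripper_force: 0.0
```

>>> {"method": "jog_arm", "body": {
  "deltas": [0,0,-0.065,0,0,0,0,0,-0.065,0,0,0,0,0,-0.065,0,0,0,0,0,-0.065,0,0,0]
}}

```text
t: 38.1
eef_pos: [0.5089, 0.0206, 0.0374]
ee_rot: [0.001, 0.139, 0.99, 0.0]
force: [-0.6, 0.2, -0.6]
finger_gap: 0.0857
gripper_force: 0.0
```

>>> {"method": "jog_arm", "body": {
  "deltas": [0,0,0,0,0,0,0,0,0,0,0,0,0,0,0,0,0,0,0,0,0,0,0,0,0,0,0,0,0,0],
  "grip": 1,
  "force": 70
}}

```text
t: 38.52
eef_pos: [0.508, 0.0212, 0.0367]
ee_rot: [0.001, 0.139, 0.99, -0.0]
force: [-0.5, 0.5, 3.1]
finger_gap: 0.0387
gripper_force: 74.1
```

>>> {"method": "jog_arm", "body": {
  "deltas": [0,0,0,0,0,0,0,0,0,0,0,0,0,0,0,0,0,0,0,0,0,0,0,0]
}}

```text
t: 38.85
eef_pos: [0.508, 0.0212, 0.0365]
ee_rot: [0.0, 0.139, 0.99, 0.0]
force: [-1.0, -0.6, 5.1]
finger_gap: 0.0385
gripper_force: 74.3
```

```bash
python3 -c "
from h import *
st();s=avg('scene',5);print(sblue(s['img'],SB))"
```

```text
t 38.85 pos [0.508  0.0212 0.0365] psi 74.06 q6 11.0 F [-1.  -0.6  5.1] T [ 0.045 -0.002 -0.068] e6 -0.017 gap 0.0385 gf 74.3
(np.float64(303.0086956521739), np.float64(252.44927536231884), np.float64(345.0))
```

>>> {"method": "jog_arm", "body": {
  "deltas": [0,0,0,0,0,-0.03,0,0,0,0,0,-0.05,0,0,0,0,0,-0.05]
}}

```text
t: 39.35
eef_pos: [0.508, 0.0212, 0.0364]
ee_rot: [0.001, 0.151, 0.989, 0.0]
force: [0.5, 0.2, 6.0]
finger_gap: 0.0389
gripper_force: 74.6
```

```bash
python3 -c "
from h import *
st();s=avg('scene',3);print(sblue(s['img'],SB))"
```

```text
t 39.35 pos [0.508  0.0212 0.0364] psi 72.64 q6 12.5 F [0.5 0.2 6. ] T [ 0.024 -0.101  0.095] e6 0.204 gap 0.0389 gf 74.6
(np.float64(303.01749271137027), np.float64(252.46064139941691), np.float64(343.0))
```

>>> {"method": "jog_arm", "body": {
  "deltas": [0,0,0,0,0,-0.03,0,0,0,0,0,-0.03,0,0,0,0,0,-0.03]
}}

```text
t: 39.75
eef_pos: [0.508, 0.0213, 0.0364]
ee_rot: [0.001, 0.158, 0.987, 0.0]
force: [0.3, 0.8, 5.9]
finger_gap: 0.0388
gripper_force: 74.6
```

```bash
python3 -c "
from h import *
st();s=avg('scene',3);print(sblue(s['img'],SB))"
```

```text
t 39.75 pos [0.508  0.0213 0.0364] psi 71.82 q6 13.3 F [0.3 0.8 5.9] T [ 0.019 -0.127  0.247] e6 0.234 gap 0.0388 gf 74.6
(np.float64(302.93313069908817), np.float64(252.4164133738602), np.float64(329.0))
```

The e6 slope has flattened (0.204→0.234), so the nut has broken loose and moved about 0.6°. About 1.7° more.

>>> {"method": "jog_arm", "body": {
  "deltas": [0,0,0,0,0,-0.03,0,0,0,0,0,-0.06,0,0,0,0,0,-0.06]
}}

```text
t: 40.15
eef_pos: [0.508, 0.0213, 0.0364]
ee_rot: [0.001, 0.173, 0.985, 0.0]
force: [-0.1, 0.8, 4.7]
finger_gap: 0.0386
gripper_force: 74.5
```

```bash
python3 -c "
from h import *
st();s=avg('scene',3);print(sblue(s['img'],SB))"
```

```text
t 40.15 pos [0.508  0.0213 0.0364] psi 70.07 q6 15.0 F [-0.1  0.8  4.7] T [ 0.039 -0.004  0.27 ] e6 0.316 gap 0.0386 gf 74.5
(np.float64(302.5936507936508), np.float64(252.51746031746032), np.float64(315.0))
```

>>> {"method": "jog_arm", "body": {
  "deltas": [0,0,0,0,0,0,0,0,0,0,0,0,0,0,0,0,0,0,0,0,0,0,0,0,0,0,0,0,0,0],
  "grip": -1
}}

```text
t: 40.72
eef_pos: [0.5068, 0.0212, 0.0356]
ee_rot: [-0.001, 0.173, 0.985, -0.0]
force: [-0.5, -0.2, -0.6]
finger_gap: 0.0852
gripper_force: 0.0
```

>>> {"method": "jog_arm", "body": {
  "deltas": [0,0,0.25,0,0,0,0,0,0.5,0,0,0,0,0,0.75,0,0,0,0,0,0.95,0,0,0,0,0,0.95,0,0,0]
}}

```text
t: 41.13
eef_pos: [0.5125, 0.0208, 0.1857]
ee_rot: [0.006, 0.173, 0.985, 0.001]
force: [1.3, -0.5, 1.2]
finger_gap: 0.0855
gripper_force: 0.0
```

>>> {"method": "jog_arm", "body": {
  "deltas": [0,-0.25,0,0,0,0,0,-0.5,0,0,0,0,0,-0.75,0,0,0,0,0,-1,0,0,0,0,0,-1,0,0,0,0]
}}

```text
t: 41.55
eef_pos: [0.5078, -0.1344, 0.1782]
ee_rot: [0.001, 0.176, 0.984, -0.002]
force: [0.8, -1.0, 0.6]
finger_gap: 0.0852
gripper_force: 0.0
```

>>> {"method": "jog_arm", "body": {
  "deltas": [0,-0.25,0,0,0,0,0,-0.5,0,0,0,0,0,-0.5,0,0,0,0,0,-0.5,0,0,0,0]
}}

```text
t: 41.88
eef_pos: [0.5071, -0.2049, 0.1778]
ee_rot: [-0.0, 0.175, 0.985, 0.0]
force: [0.1, 0.3, -0.7]
finger_gap: 0.0854
gripper_force: 0.0
```

```bash
python3 - <<'E'
from h import *
st();t=avg("top",6);np.save("t6.npy",t["img"])
print(blue(t,TB),red(t,TB));tabang(t["img"],t)
E
```

```text
t 41.88 pos [ 0.5071 -0.2049  0.1778] psi 69.86 q6 -8.7 F [ 0.1  0.3 -0.7] T [0.068 0.017 0.027] e6 -0.038 gap 0.0854 gf 0.0
[292.34375 208.03125  32.     ] [292.56 226.    25.  ]
soft [292.27 208.13 957.  ] tab [153.64 153.27]
```

The tab moved another 1.7°, so the drag is now about 11–12°. The peak torque was about 0.27 N·m, below the adjuster's 0.5 N·m. The gripper is open and clear, so I'm handing in.

```bash
python3 -c "
from station import close_job
print(close_job())"
```

```text
the job is handed in; nothing more can be done
None
```

The job is handed in at about 42 s: the pointer was set within about 1° of the red mark, and the jam nut seated and was tightened an estimated 11–12° past seating (tab measured about 11°, torque suggests about 12°). I last measured the pointer before tightening; peak torque was well below what turns it, and nothing around the valve appeared to be touched.

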